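Complete the carton layer and hold the pack press closed

ROBOT

A 6-joint arm with a two-finger parallel gripper is mounted at the origin on the work surface. World frame = base frame: x ahead of the robot, y to its left, z up, the work surface at z = 0. Lengths are in mm, angles in rad, forces in N, time in s.
With the tool pointing down it reaches from about 350 to 850 mm from the base axis. Payload 8.1 kg.
Tool frame: the origin (TCP) lies at the very end of the fingers, on their centre line; the grasp point (between the pads) lies 19 mm behind it; z points along the fingers, y is the direction in which the jaws open and shut (so a half turn about z gives the same grasp; the last joint's range is limited). The gripper opens to 85 mm and grips with 20 to 120 N. Pads are 22 mm wide; open, the fingers measure 114 mm over their backs; the gripper's body (76 mm by 85 mm) begins 54 mm behind the grasp point. The pads swing forward as they close: fully open they stand 13 mm farther back than shut.
Start: joints at [1.165, 0.13, 1.488, -0, 1.523, -0.085], TCP at [189.174, 569.402, 231.292] pointing down, gripper open.
Joint ranges: [-2.96, 2.96], [-0.89, 2.26], [0.02, 2.5], [-1.34, 4.48], [0, 2.73], [-2.66, 2.66]. Speed limits (rad/s): [2.39, 2.39, 2.79, 3.14, 3.14, 3.14].

INTERFACE

Orientations are given as [roll, pitch, yaw] about the fixed x, y, z axes, in that order (R = Rz(yaw) Ry(pitch) Rx(roll)).
In Python, from workcell import sensors, optics, arm gives the robot as it stands.
- The arm moves only by the shell command python3 -m pendant 'ROWS' [OPENING] [FORCE]. ROWS is JSON, a list of rows, each a list of 2 entries, a list of its own where there are three numbers: the shift along the world's x, y, z in cm, then the turn, a rotation vector about the world's x, y, z in rad. In form: [[[x, y, z], [rx, ry, rz]], ...]. A call has 1 to 10 rows; each row shifts and turns the commanded pose from where the row before left it; what a row does not reach is not made up. A row lasts 1/10 s, in which the tool goes at most 50 mm and 8.59 degrees, less where a joint would pass 70% of its speed; a pose out of reach is approached as far as the arm can. A call is refused whole if a number of a shift passes 5 or a number of a turn 0.15, either way. A call with a gripper value outside its range is refused whole. OPENING is the gripper command: -1 is shut, 1 is fully open, values between are in proportion, set as the call begins (- or left out, the last holds). The fingers move at their own pace and stop on an object; FORCE is the grip in N (left out, the last holds). Time passes only in rows, so rows that do not move let the fingers close. It gives the time, the measured TCP pose, the force and the opening at its end, in the units of the state.
- sensors.state(): the state, without advancing time (a new reading comes with each control period).
- optics.read_camera(name): name is "scene" or "top"; returns a dict with "pixels" (420x560x3 uint8, blue, green, red), "K" (3x3 intrinsics, pixels), "dist_coeffs" ([k1, k2, p1, p2, k3] as OpenCV has them; the pictures are not rectified), "cam_to_world" (4x4, takes a point from camera to world coordinates). Camera axes: x right, y down, z forward; pixel columns grow to the right and rows downward; lengths in mm; the calibration is good to about 2 mm. A picture is of the moment at which its call begins. There is no depth.
- arm.close_job(): hands the job in, once; it reports no verdict.
The state is a dict: "t": time; "joint_pos": joint angles; "dq": joint speeds; "joint_torque": joint torques, N m; "position": TCP position; "tool_rot": TCP orientation; "wrist_force": force on the tool from outside, world axes, zero at the start; "torque": the same for the moment, N m; "grip_width": finger opening in mm.
Only numpy, scipy, OpenCV 4.12 (cv2) and the standard library are available. Lean on these libraries where they do the work, as an engineer would, in place of code of your own. Each camera call takes 0.05 s, during which the arm holds its last target.

TASK

Finish the layer of kit cartons on the grey platen of the pack press: stand the two loose cartons upright in the two empty outlines, one beside the carton already there and one crosswise across their ends. Then fit the orange cover onto the two brass dowels and push it down against the springs until it is flush on both blue end blocks, and finish while still holding it pressed closed (do not let go). Leave the tube rack, the jar and the scanner where they are.

Things in the scene. Friction and masses are not known exactly. Their poses are not given: they have to be found in the camera images.
- press: Lower half of the pack press, fixed to the bench: aluminium foot 220 x 100 x 12 mm, a blue end block at each end (30 mm in x, 100 mm in y, top 71 mm above the bench, 160 mm free between them) with a brass dowel on top. Between them a grey sprung platen, top 30 mm above the bench, inside a 4 mm high rim (109 x 77 mm inside). Origin: centre of the underside; x from dowel to dowel, z up.
- dowel1 (a point): Tip of the brass dowel at x = -95 mm, y = 0 of the press, 95 mm above the bench. The dowel has 12 mm diameter and stands 24 mm above its end block; its upper 10 mm taper to 4 mm.
- dowel2 (a point): Tip of the like dowel at x = +95 mm, y = 0 of the press.
- platen (a joint): How far the platen is pushed down on its springs, m: 0 at rest, at most 0.008. Carton tops stand 4 mm above the end blocks, so the closed cover pushes it to about 0.004. The springs give from 14 N, rising 1 N per mm; platen (3 N), cartons and cover count in, so some 8 to 10 N of push closes it. Cartons and cover alone do not move it; it springs back without push.
- place1 (a point): Middle of the first white outline, on the platen's top, 18 mm in -x and 18 mm in +y of the press's middle. Outline 64 x 32 mm, long side along the press's x. carton_a stands here already (within 1 mm). Axes as the press.
- place2 (a point): Middle of the second outline, on the platen's top, beside the first, 18 mm in -x and 18 mm in -y of the press's middle; 64 x 32 mm, long side along the press's x. The outlines are 4 mm apart, so a carton here can only be held by its two end faces, and only while the third outline is empty. Axes as the press.
- place3 (a point): Middle of the third outline, on the platen's top, 34 mm in +x of the press's middle, y = 0; crosswise: its 64 mm side lies along the press's y, its 32 mm along x, 4 mm from the other two. Axes as the press.
- carton_a: White kit carton with a purple band, 64 x 32 x 45 mm (x, y, z), 60 to 130 g, closed and rigid, standing in the first outline. Origin: centre of its underside; x along the 64 mm side, z up.
- carton_b: Loose carton like carton_a, standing on the bench. It and carton_c are alike: either may go in either empty outline, turned either way round.
- carton_c: Loose carton like carton_a, standing on the bench.
- cover: Upper half of the pack press: orange plate 220 x 100 x 12 mm, about 0.35 kg, lying flat on the bench, with a 16 mm through hole (2 mm chamfer) at x = -95 and +95 mm, y = 0, and a black bar grip on top, 80 mm long in x, 20 mm wide in y, from 12 to 50 mm above the plate's underside. Origin: centre of the underside; x from hole to hole, z up. Fits either way round.
- cover_end1 (a point): Centre of the hole at -95 mm, on the cover's underside (71 mm above the bench when closed, 75 mm when merely resting on the cartons).
- cover_end2 (a point): Centre of the hole at +95 mm, on the cover's underside.
- jar: Amber glass jar with blue cap, 44 mm diameter, 70 mm tall, standing on the bench among the loose cartons. Bystander. Origin: centre of its underside.
- rack: Orange three-tier tube rack 70 x 200 mm with grey-capped tubes, 100 mm tall over the caps. Bystander. Origin: centre of its underside.
- scanner: Hand scanner, blue handle and white head, about 170 x 75 x 36 mm, lying on the bench. Bystander. Origin: underside, about the middle.
Not all that is in view belongs to the job. Leave any brown or red look-alike of the carton_b alone.

How it is judged (in metres and radians):
On the way, in this order (a step that is already met when the one before it is completed fails the run):
1. all three cartons stand at rest in their outlines, let go, the cover not yet on the press (horizontal distance between carton_a and place1 below 0.008 m and angle between the x axis of carton_a and the x axis of press, either way round below 0.12 rad and z of carton_a in the frame of place1 between -0.003 and 0.003 m and angle between carton_a's own z axis and vertical below 0.06 rad and ((horizontal distance between carton_b and place2 below 0.008 m and angle between the x axis of carton_b and the x axis of press, either way round below 0.12 rad and z of carton_b in the frame of place2 between -0.003 and 0.003 m and angle between each of carton_b, carton_c's own z axis and vertical below 0.06 rad and horizontal distance between carton_c and place3 below 0.008 m and angle between the x axis of carton_c and the y axis of press, either way round below 0.12 rad and z of carton_c in the frame of place3 between -0.003 and 0.003 m) or (horizontal distance between carton_c and place2 below 0.008 m and angle between the x axis of carton_c and the x axis of press, either way round below 0.12 rad and z of carton_c in the frame of place2 between -0.003 and 0.003 m and angle between each of carton_c, carton_b's own z axis and vertical below 0.06 rad and horizontal distance between carton_b and place3 below 0.008 m and angle between the x axis of carton_b and the y axis of press, either way round below 0.12 rad and z of carton_b in the frame of place3 between -0.003 and 0.003 m)) and contact force between each of carton_a, carton_b, carton_c and the fingers below 0.05 N and contact force between each of carton_a, carton_b, carton_c and the arm below 0.05 N and linear speed of each of carton_a, carton_b, carton_c below 0.02 m/s and horizontal distance between cover and press above 0.05 m), for 0.2 s.
2. the cover sits on both dowels over the layer (horizontal distance between cover and press below 0.004 m and angle between the x axis of cover and the x axis of press, either way round below 0.05 rad and angle between cover's own z axis and vertical below 0.06 rad and z of each of cover_end1, cover_end2 in the frame of press below 0.08 m), for 0.1 s.
At the end, for the whole second after the job is handed in: Each carton stands within 8 mm and 7 degrees of its outline; the cover is on both dowels (centre within 4 mm, 3 degrees), within 1.5 mm of flush on both end blocks, the platen pushed down more than 2.5 mm, and the robot still presses on the cover (contact over 2 N) (horizontal distance between carton_a and place1 below 0.008 m and angle between the x axis of carton_a and the x axis of press, either way round below 0.12 rad and z of carton_a in the frame of place1 between -0.003 and 0.003 m and angle between each of carton_a, cover's own z axis and vertical below 0.06 rad and ((horizontal distance between carton_b and place2 below 0.008 m and angle between the x axis of carton_b and the x axis of press, either way round below 0.12 rad and z of carton_b in the frame of place2 between -0.003 and 0.003 m and angle between each of carton_b, carton_c's own z axis and vertical below 0.06 rad and horizontal distance between carton_c and place3 below 0.008 m and angle between the x axis of carton_c and the y axis of press, either way round below 0.12 rad and z of carton_c in the frame of place3 between -0.003 and 0.003 m) or (horizontal distance between carton_c and place2 below 0.008 m and angle between the x axis of carton_c and the x axis of press, either way round below 0.12 rad and z of carton_c in the frame of place2 between -0.003 and 0.003 m and angle between each of carton_c, carton_b's own z axis and vertical below 0.06 rad and horizontal distance between carton_b and place3 below 0.008 m and angle between the x axis of carton_b and the y axis of press, either way round below 0.12 rad and z of carton_b in the frame of place3 between -0.003 and 0.003 m)) and horizontal distance between cover and press below 0.004 m and angle between the x axis of cover and the x axis of press, either way round below 0.05 rad and z of each of cover_end1, cover_end2 in the frame of press below 0.0725 m and value of joint platen above 0.0025 m and contact force between any of the fingers, the arm and cover above 2 N); the arm keeps its last pose, push and grip.
It fails at once if the jar is moved more than 20 mm or tipped (distance of jar from where it was at the start of the episode above 0.02 m or angle between jar's own z axis and vertical above 0.3 rad).
It fails at once if the rack is moved more than 20 mm or tipped (distance of rack from where it was at the start of the episode above 0.02 m or angle between rack's own z axis and vertical above 0.3 rad).
It fails at once if the scanner is moved more than 20 mm or tipped (distance of scanner from where it was at the start of the episode above 0.02 m or angle between scanner's own z axis and vertical above 0.3 rad).
It also fails if it takes over 72 s, if anything falls off the work surface, if the arm or the gripper's body presses on something with over 40 N, if the wrist force passes 120 N, or if a joint passes its speed limit or range.

## Working session

There is one attempt and no reset: what is moved stays moved. The work goes in short steps, Python scripts to look and compute and a shell command to move; the robot and the scene stay as the last step left them, time stands still between calls to the robot, and variables do not carry over. Pictures are saved under pics/ and viewed, and the job is handed in when it is done.

```bash
mkdir -p pics; ls
python3 - <<'E'
from workcell import sensors, optics, arm
import cv2
print(sensors.state())
for n in("scene","top"):
    c=optics.read_camera(n); cv2.imwrite(f"pics/{n}0.png",c["pixels"]); print(n,c["K"],c["dist_coeffs"],c["cam_to_world"])
E
```

```text
pics
{'t': 0.0, 'joint_pos': array([ 1.16459090e+00,  1.31185483e-01,  1.48930337e+00, -2.43495463e-05,
        1.52296296e+00, -8.53712881e-02]), 'dq': array([-2.51198203e-05, -8.53742756e-04,  6.95235552e-04, -3.83519527e-04,
        7.53810032e-04,  6.08676674e-04]), 'joint_torque': array([ 6.95152157e-04, -5.69392741e+01, -5.00551128e+01, -1.33767917e-04,
        1.46391938e-02, -1.87693496e-05]), 'position': array([188.96790276, 568.88658648, 230.21666068]), 'tool_rot': array([-3.13973819e+00, -1.34294829e-04,  2.82075958e+00]), 'wrist_force': array([-0.02309944,  0.55981621, -0.24966001]), 'torque': array([-0.01452896,  0.02219028,  0.02034316]), 'grip_width': 85.61668902392178}
scene [[424.03485007   0.         276.62397399]
 [  0.         424.03485007 212.03665994]
 [  0.           0.           1.        ]] [-0.04000928  0.          0.          0.          0.        ] [[ 6.69782873e-01  5.34549059e-01 -5.15410716e-01  1.10260218e+03]
 [ 7.42438851e-01 -4.94465602e-01  4.51982656e-01 -4.53146909e+02]
 [-1.32459673e-02 -6.85391182e-01 -7.28054581e-01  9.53413123e+02]
 [ 0.00000000e+00  0.00000000e+00  0.00000000e+00  1.00000000e+00]]
top [[381.75238919   0.         280.94522567]
 [  0.         381.75238919 205.82338595]
 [  0.           0.           1.        ]] [-0.0987902  0.         0.         0.         0.       ] [[-7.80602550e-03 -9.79138923e-01  2.03041953e-01  3.00458770e+02]
 [-9.99969520e-01  7.61190402e-03 -1.73696158e-03  8.52097731e+01]
 [ 1.55190832e-04 -2.03049323e-01 -9.79168498e-01  1.11724265e+03]
 [ 0.00000000e+00  0.00000000e+00  0.00000000e+00  1.00000000e+00]]
```

View pics/scene0.png

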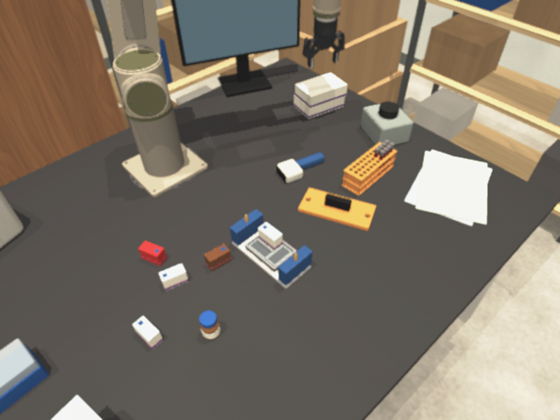

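View pics/top0.png

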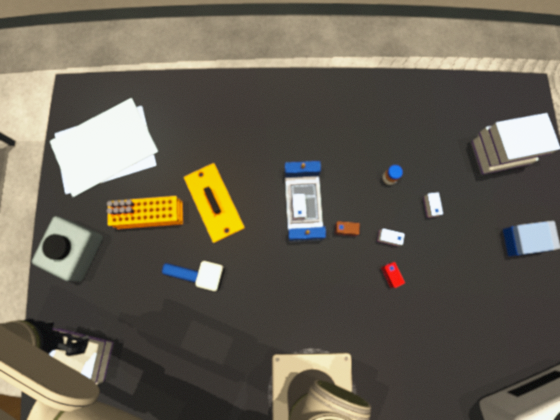

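In the scene view, four things could be taken for a loose carton: white at (173,276), white at (148,332), red at (152,252) and brown at (218,257). In the top view these are (392,237), (433,205), (394,275) and (348,228). The white carton_a is already on the press at top (298,205). By the description I choose the two white ones with purple bands, and check them in a close crop.

```bash
cat > h.py <<'E'
import numpy as np, cv2
from workcell import sensors, optics, arm
def ray(c,px):
    K=np.array(c["K"]);d=np.array(c["dist_coeffs"]);T=np.array(c["cam_to_world"])
    u=cv2.undistortPoints(np.array(px,float).reshape(-1,1,2),K,d).reshape(-1,2)
    return T[:3,3],np.c_[u,np.ones(len(u))]@T[:3,:3].T
def onz(c,px,z):
    o,r=ray(c,px); s=(z-o[2])/r[:,2]; return (o+r*s[:,None])[:,:2]
def proj(c,P):
    T=np.linalg.inv(np.array(c["cam_to_world"]));P=np.array(P,float).reshape(-1,3)
    q,_=cv2.projectPoints(P,cv2.Rodrigues(T[:3,:3])[0],T[:3,3],np.array(c["K"]),np.array(c["dist_coeffs"])); return q.reshape(-1,2)
def crop(c,x,y,w,h,k,name):
    im=c["pixels"][y:y+h,x:x+w]; cv2.imwrite(name,cv2.resize(im,None,fx=k,fy=k,interpolation=cv2.INTER_CUBIC))
E
python3 - <<'E'
from h import *
t=optics.read_camera("top");s=optics.read_camera("scene")
crop(t,270,150,180,140,4,"pics/tc.png"); crop(s,120,200,200,150,4,"pics/sc.png")
crop(t,175,155,80,95,6,"pics/tcov.png")
E
```

```text
(no output)
```

View pics/tc.png

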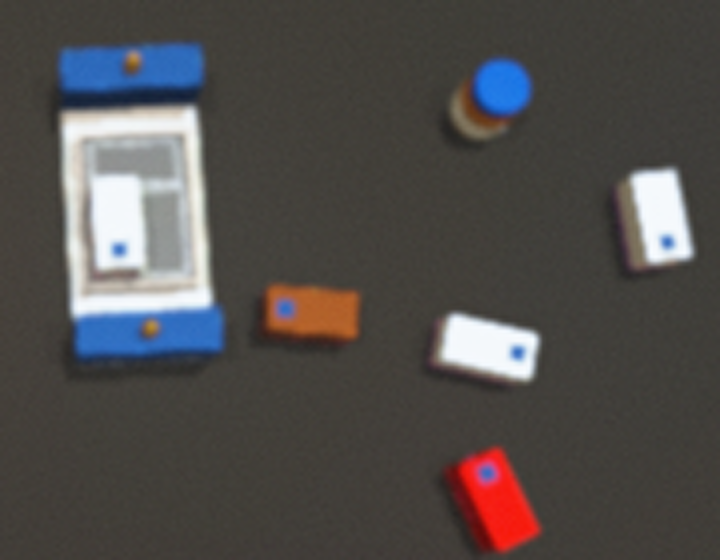

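View pics/sc.png

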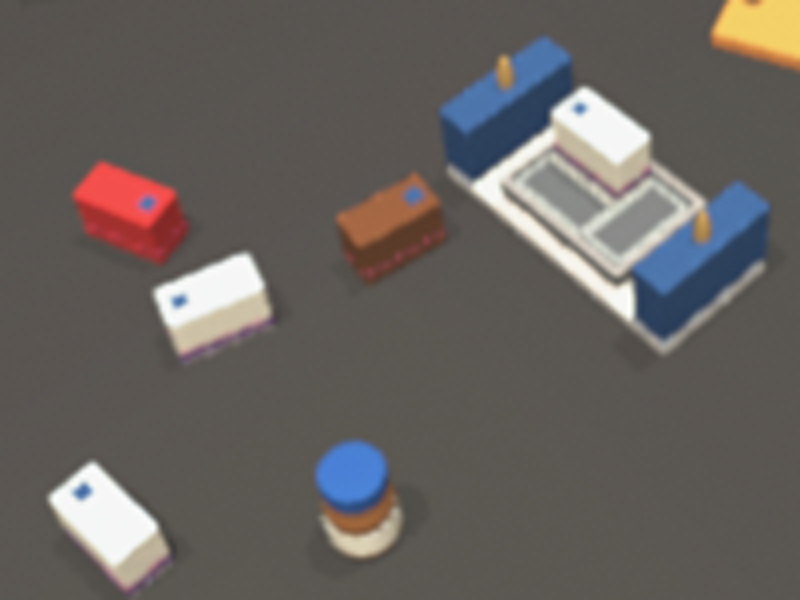

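View pics/tcov.png

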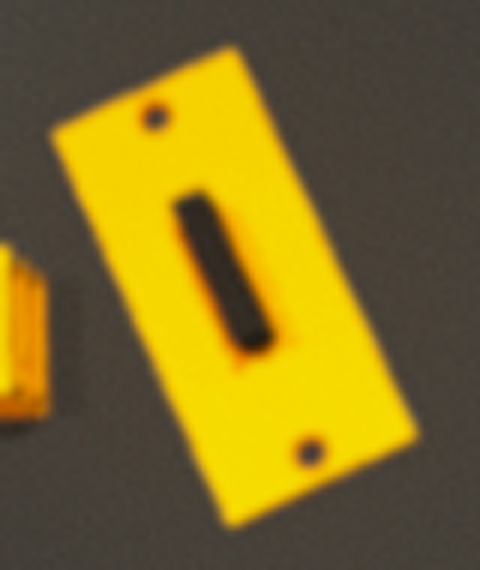

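The two white boxes with purple bands are confirmed as the loose cartons, at top (392,237) and (433,205). The brown and red look-alikes are rejected. Next I measure them.

```bash
cat > m.py <<'E'
from h import *
def comps(c,mask,amin=40):
    n,l,st,ce=cv2.connectedComponentsWithStats(mask.astype(np.uint8))
    return [(l==i) for i in range(1,n) if st[i,4]>=amin]
def rect(c,m,z):
    # upsampled mask contour -> world -> min area rect
    cnt=max(cv2.findContours(m.astype(np.uint8),cv2.RETR_EXTERNAL,cv2.CHAIN_APPROX_NONE)[0],key=cv2.contourArea).reshape(-1,2)
    w=onz(c,cnt,z); (cx,cy),(a,b),an=cv2.minAreaRect(w.astype(np.float32))
    if a<b: a,b,an=b,a,an+90
    # moments centroid of filled pixels
    ys,xs=np.nonzero(m); wc=onz(c,np.c_[xs,ys],z); 
    cv=np.cov(wc.T); ev,V=np.linalg.eigh(cv); pa=np.degrees(np.arctan2(V[1,1],V[0,1]))
    return np.round([cx,cy,a,b,(an+90)%180-90,*wc.mean(0),pa,m.sum()],1)
def masks(c):
    b,g,r=[c["pixels"][...,i].astype(int) for i in range(3)]
    white=(b>200)&(g>200)&(r>200)
    return dict(white=white,orange=(r>200)&(g>100)&(b<110),blue=(b>110)&(r<80)&(b-r>60),brass=(r>140)&(b<90)&(g<150)&(g>70))
E
python3 - <<'E'
from m import *
for n in("top","scene"):
    c=optics.read_camera(n); M=masks(c)
    for k,z in(("white",45),("blue",71),("orange",12),("brass",90)):
        for m in comps(c,M[k],6 if k=="brass" else 60):
            ys,xs=np.nonzero(m); print(n,k,(round(xs.mean(),1),round(ys.mean(),1)),rect(c,m,z))
E
```

```text
top white (np.float64(341.0), np.float64(60.6)) [ 990.6 -113.    48.    21.8  -89.6  991.9 -110.9   92.6   67. ]
top white (np.float64(104.1), np.float64(147.7)) [ 709.8  625.1  303.1  238.2  -67.5  708.4  620.3  112.3 6174. ]
top white (np.float64(43.8), np.float64(119.0)) [808.2 833.   72.   17.6  -2.5 809.8 832.6 178.2  74. ]
top white (np.float64(527.4), np.float64(135.7)) [ 743.4 -695.9  189.1  122.6  -78.6  742.4 -694.   101.7 1970. ]
top white (np.float64(303.6), np.float64(202.4)) [ 532.4   19.5  141.9   95.4    2.4  532.8   18.  -176.5  454. ]
top white (np.float64(434.7), np.float64(203.0)) [ 526.5 -366.4   63.4   31.3    6.4  527.9 -366.1 -175.1  206. ]
top white (np.float64(299.0), np.float64(204.5)) [ 525.    31.4   64.7   34.6   -0.8  526.3   31.4 -176.2  265. ]
top white (np.float64(553.1), np.float64(234.7)) [ 427.9 -730.7   74.    17.3    5.6  428.2 -730.7 -174.4  127. ]
top white (np.float64(391.4), np.float64(236.1)) [ 431.8 -232.2   63.3   31.9   76.   432.2 -230.5   76.   227. ]
top white (np.float64(208.4), np.float64(275.4)) [327.  286.9  68.6  59.4 -15.1 326.6
[... 11702 characters left out ...]
  225.6 -147.2   12. ]
scene brass (np.float64(367.1), np.float64(215.2)) [ 669.9  259.3   11.1    7.6   47.2  670.6  259.  -153.4   11. ]
scene brass (np.float64(245.8), np.float64(218.4)) [450.    5.1  16.8   6.7 -28.8 451.4   4.1 158.6  12. ]
scene brass (np.float64(149.5), np.float64(247.0)) [ 362.4 -245.6   61.8   33.7   22.8  358.7 -245.6 -154.   190. ]
scene brass (np.float64(215.3), np.float64(252.8)) [ 491.3 -125.5   59.2   30.7   84.8  491.3 -129.5   83.   178. ]
scene brass (np.float64(294.9), np.float64(257.0)) [639.7  12.   12.7   5.1 -43.6 639.5  11.8 145.1  11. ]
scene brass (np.float64(208.5), np.float64(330.0)) [ 656.8 -271.    29.1   13.6   52.6  656.4 -270.6   53.8   39. ]
```

Run:
```python
from m import *
C={n:optics.read_camera(n) for n in("top","scene")}
for n,c in C.items():
    b,g,r=[c["pixels"][...,i].astype(int) for i in range(3)]
    M=masks(c)
    P={"top":[(303,166),(308,232)],"scene":[(246,219),(295,257)]}[n]
    for p in P:
        x,y=p; sl=np.zeros(r.shape,bool); sl[y-8:y+9,x-7:x+8]=1
        w=np.clip(r-b,0,None)*(sl&(r-b>0)&(r>70)); ys,xs=np.nonzero(w); ww=w[ys,xs]
        ce=(np.average(xs,weights=ww),np.average(ys,weights=ww)); print(n,"dowel",np.round(ce,1),len(xs),ys.min(),ys.max(),xs.min(),xs.max(),onz(c,[ce],84).round(1))
    for p in {"top":[(299,204)],"scene":[(270,231)]}[n]:
        for m in comps(c,M["white"]):
            if m[p[1],p[0]]: print(n,"carton_a",rect(c,m,75))
    # cover holes: dark in orange
    for p in {"top":[(201,174),(226.5,230)],"scene":[(308,199),(367,215)]}[n]:
        x,y=int(p[0]),int(p[1]); sub=(255-r)[y-4:y+5,x-4:x+5].astype(float); sub=np.clip(sub-60,0,None); yy,xx=np.mgrid[y-4:y+5,x-4:x+5]
        ce=((sub*xx).sum()/sub.sum(),(sub*yy).sum()/sub.sum()); print(n,"hole",np.round(ce,1),onz(c,[ce],12).round(1))
    dark=(r<60)&(g<60)&(b<60)
    x,y={"top":(213,202),"scene":(338,202)}[n]
    for m in comps(c,dark):
        if m[y,x]: print(n,"grip",rect(c,m,50))
    # jar cap
for n,x0,y0,w,h in(("top",275,155,60,95),("scene",225,200,100,95)): crop(C[n],x0,y0,w,h,6,f"pics/p_{n}.png")
```

```text
top dowel [302.8 165.1] 13 163 167 301 304 [[631.8  20.6]]
top dowel [307.1 231.6] 11 230 233 306 308 [[442.3  12.5]]
top carton_a [ 518.7   32.9   62.9   33.7   -0.8  520.1   32.8 -176.5  266. ]
top hole [200.5 174.2] [[629.3 325.9]]
top hole [226.4 230.1] [[458.3 243.4]]
top grip [ 539.5  282.1   75.9   11.4   25.9  539.7  281.7 -153.7   98. ]
scene dowel [245.1 216.6] 81 211 221 239 249 [[440.3  10.2]]
scene dowel [294.3 255. ] 83 249 260 288 297 [[630.5  18.3]]
scene carton_a [ 520.7   31.1   65.7   33.9    3.4  522.1   30.9 -177.7  218. ]
scene hole [307.2 198.9] [[459.4 239.7]]
scene hole [366.8 215.8] [[632.5 320.8]]
scene grip [ 556.3  268.    74.1   39.3   25.8  556.6  267.9 -157.7  227. ]
```

View pics/p_top.png

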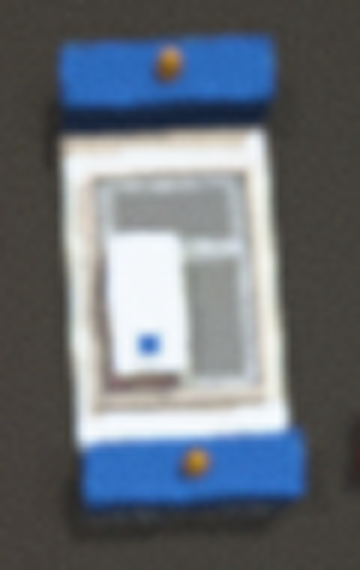

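View pics/p_scene.png

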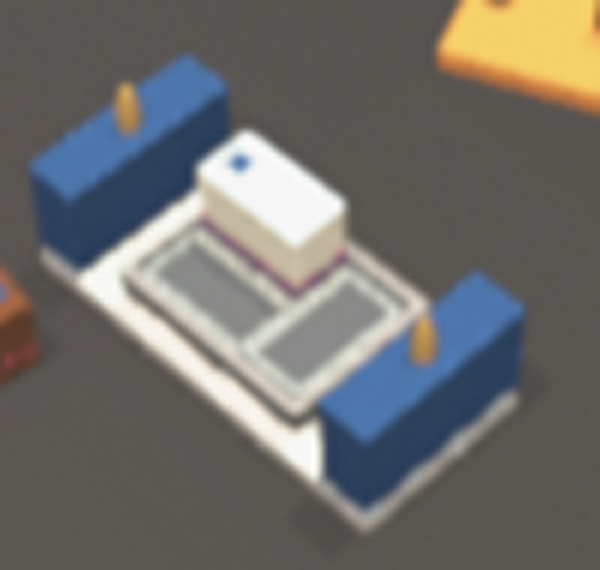

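```bash
python3 -m pendant '[[[2.5,-4,0],[0,0,-0.055]],[[2.5,-4,0],[0,0,-0.055]],[[2.5,-4,0],[0,0,-0.055]],[[2.5,-4,0],[0,0,-0.055]],[[2.5,-4,0],[0,0,-0.055]],[[2.5,-4,0],[0,0,-0.055]],[[2.5,-4,0],[0,0,-0.055]],[[2.5,-4,0],[0,0,-0.055]],[[2.5,-4,0],[0,0,-0.055]],[[2.5,-4,0],[0,0,-0.055]]]' 1 40
python3 -m pendant '[[[0.9,-5,0],[0,0,-0.055]],[[0.9,-5,0],[0,0,-0.055]],[[0.9,-5,0],[0,0,-0.055]],[[0.9,-5,0],[0,0,-0.055]],[[0.9,-5,0],[0,0,-0.055]],[[0.9,-5,0],[0,0,-0.055]],[[0.9,-5,0],[0,0,-0.055]],[[0.9,-5,0],[0,0,-0.055]],[[0.9,-5,0],[0,0,-0.055]],[[0.9,-5,0],[0,0,-0.055]]]'
```

```text
t: 1.4
position: [439.9, 167.6, 231.7]
tool_rot: [3.141, 0.0, 2.269]
wrist_force: [0.1, 0.8, 0.2]
grip_width: 85.3
t: 2.4
position: [527.7, -324.9, 231.3]
tool_rot: [3.141, 0.0, 1.718]
wrist_force: [1.5, -0.0, 0.0]
grip_width: 85.6
```

```bash
python3 -m pendant '[[[-0.1,-1.9,-3],[0,0,-0.02]],[[-0.1,-1.8,-3],[0,0,-0.02]],[[0,0,-2.5],[0,0,0]],[[0,0,-2.5],[0,0,0]],[[0,0,0],[0,0,0]],[[0,0,0],[0,0,0]]]' 1 40
python3 - <<'E'
from h import *
print(sensors.state()["position"])
t=optics.read_camera("top");s=optics.read_camera("scene")
crop(t,385,155,100,90,7,"pics/c1t.png"); crop(s,95,260,110,90,7,"pics/c1s.png")
E
```

```text
t: 3.0
position: [525.5, -359.5, 121.3]
tool_rot: [-3.141, -0.001, 1.681]
wrist_force: [-1.1, -0.4, 0.4]
grip_width: 85.1
[ 525.5193786  -359.45917293  121.33765798]
```

View pics/c1t.png

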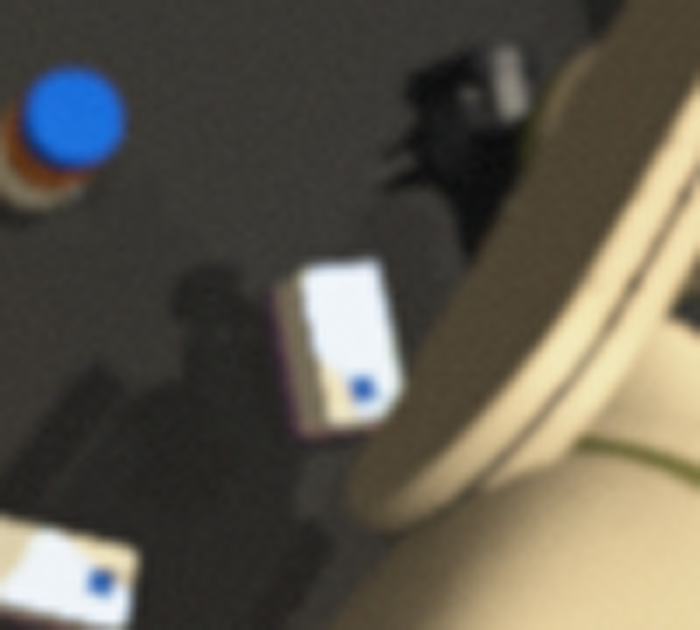

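View pics/c1s.png

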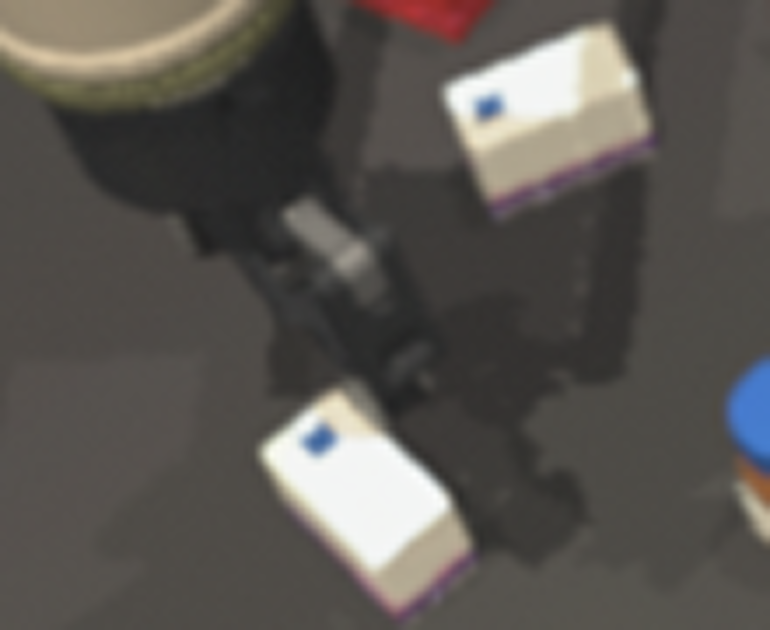

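Run:
```python
from h import *
for n,(x0,y0) in(("top",(385,155)),("scene",(95,260))):
    c=optics.read_camera(n); p=sensors.state()["position"]
    q=proj(c,[p,p+[0,0,13],p+[43,4.5,13],p-[43,4.5,-13],p+[0,0,73],[527,-368,45]]); print(n,((q-[x0,y0])*7).round(0).tolist())
print(p)
```

```text
top [[413.0, 296.0], [427.0, 288.0], [405.0, 180.0], [448.0, 398.0], [495.0, 250.0], [353.0, 338.0]]
scene [[315.0, 337.0], [305.0, 316.0], [387.0, 397.0], [226.0, 238.0], [254.0, 212.0], [354.0, 471.0]]
[ 526.90130224 -360.37444635  123.67778774]
```

```bash
python3 -m pendant '[[[0,-0.4,-2],[0,0,0]],[[0,-0.35,-2],[0,0,0]],[[0,0,-2],[0,0,0]],[[0,0,-2],[0,0,0]],[[0,0,-1.2],[0,0,0]],[[0,0,-1],[0,0,0]],[[0,0,-0.7],[0,0,0]],[[0,0,-0.5],[0,0,0]],[[0,0,0],[0,0,0]],[[0,0,0],[0,0,0]]]' 1 40
python3 - <<'E'
from h import *
s=optics.read_camera("scene")
crop(s,95,260,110,90,7,"pics/c2s.png")
E
```

```text
t: 4.2
position: [526.1, -367.5, 7.9]
tool_rot: [3.141, 0.001, 1.681]
wrist_force: [0.2, -0.6, -1.1]
grip_width: 85.8
```

View pics/c2s.png

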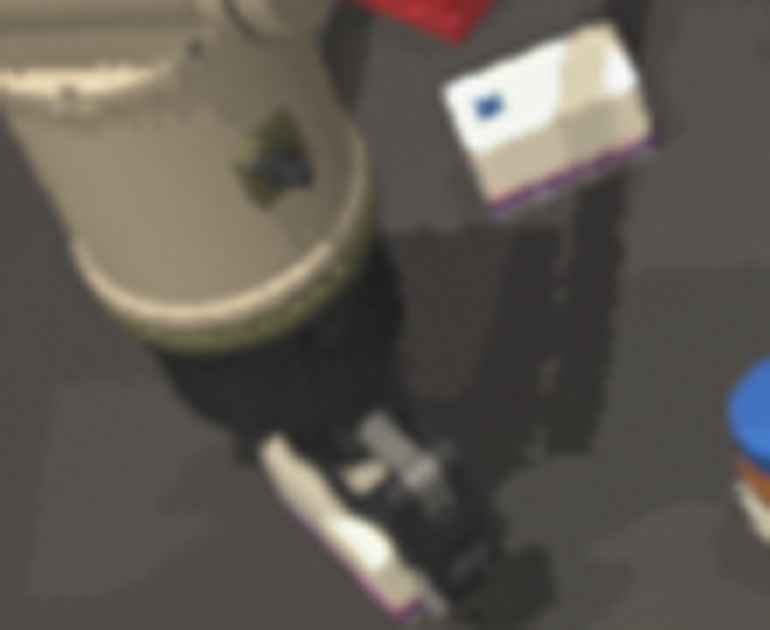

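The far finger stands just beyond the carton's end at crop (430,590), so the fingers straddle the carton. Closing now.

```bash
python3 -m pendant '[[[0,0,0],[0,0,0]],[[0,0,0],[0,0,0]],[[0,0,0],[0,0,0]],[[0,0,0],[0,0,0]],[[0,0,0],[0,0,0]]]' -1 40
python3 -m pendant '[[[0,0,1],[0,0,0]],[[0,0,2],[0,0,0]],[[0,0,3],[0,0,0]],[[0,0,4],[0,0,0]],[[0,0,0],[0,0,0]]]'
python3 - <<'E'
from h import *
t=optics.read_camera("top");s=optics.read_camera("scene")
print(sensors.state()['position'])
crop(t,385,155,100,90,7,"pics/c3t.png"); crop(s,95,240,110,90,7,"pics/c3s.png")
E
```

```text
t: 4.75
position: [526.3, -367.6, 8.1]
tool_rot: [3.141, 0.001, 1.681]
wrist_force: [-0.8, -0.4, 6.0]
grip_width: 63.3
t: 5.25
position: [528.9, -369.7, 114.8]
tool_rot: [3.134, 0.007, 1.681]
wrist_force: [0.8, -0.7, 0.3]
grip_width: 63.5
[ 526.47785803 -367.76449227  109.04861264]
```

View pics/c3s.png

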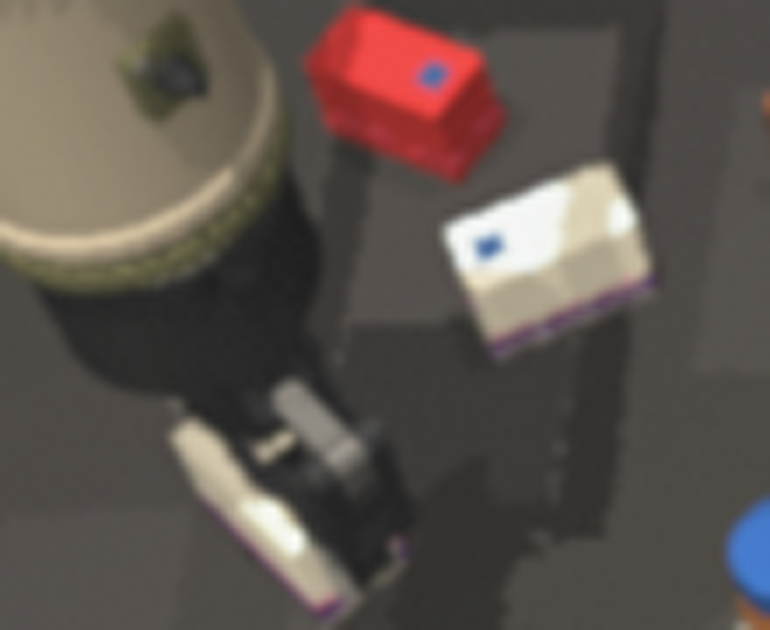

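```bash
python3 -m pendant '[[[0,2,1],[0,0,-0.007]],[[0,4,1],[0,0,-0.007]],[[-0.1,4,0],[0,0,-0.007]],[[-0.1,4,0],[0,0,-0.007]],[[-0.1,4,0],[0,0,-0.007]],[[-0.1,4,0],[0,0,-0.007]],[[-0.1,4,0],[0,0,-0.007]],[[-0.1,4,0],[0,0,-0.007]],[[-0.1,4,0],[0,0,-0.007]],[[0,2.4,0],[0,0,-0.004]]]'
python3 -m pendant '[[[0,0,-1.5],[0,0,0]],[[0,0,-1.5],[0,0,0]],[[0,0,0],[0,0,0]],[[0,0,0],[0,0,0]],[[0,0,0],[0,0,0]]]'
python3 - <<'E'
from h import *
t=optics.read_camera("top");s=optics.read_camera("scene")
print(sensors.state()['position'])
crop(t,265,150,90,100,6,"pics/d1t.png"); crop(s,215,180,120,110,6,"pics/d1s.png")
E
```

```text
t: 6.35
position: [516.8, -0.3, 125.2]
tool_rot: [-3.138, -0.001, 1.615]
wrist_force: [0.8, -0.6, -1.2]
grip_width: 63.2
t: 6.85
position: [518.8, -4.1, 97.3]
tool_rot: [-3.141, 0.0, 1.612]
wrist_force: [-0.1, -0.3, -0.5]
grip_width: 63.7
[519.23968095  -3.89448944  97.88133886]
```

View pics/d1s.png

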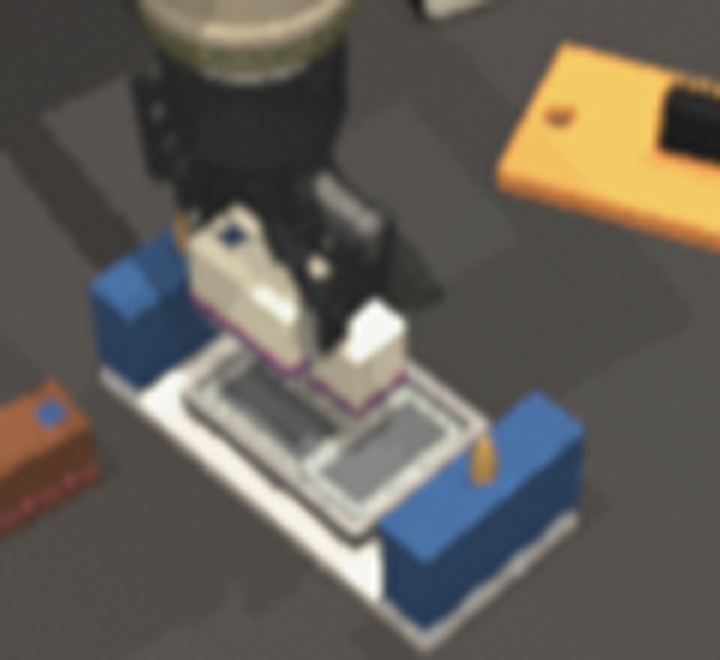

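View pics/d1t.png

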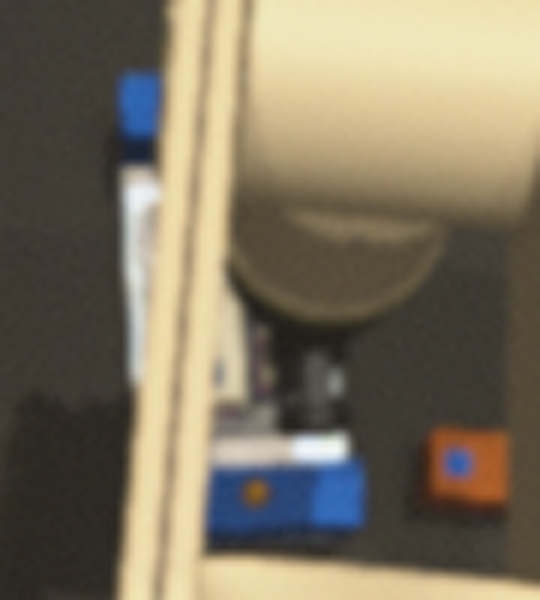

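Run:
```python
from h import *
s=optics.read_camera("scene"); p=sensors.state()["position"]
print(p, onz(s,[(246.7,228.7),(265,242)],p[2]-8).round(1))
th=np.radians(2.45);R=np.array([[np.cos(th),-np.sin(th)],[np.sin(th),np.cos(th)]])
for ctr in((535.4,14.25),(537,15.2)):
  print((R@np.array([[-50,-34],[14,-34]]).T).T+ctr, ((proj(s,np.c_[(R@np.array([[-50,-34],[14,-34],[14,-2],[-50,-2]]).T).T+ctr,[30]*4])-[225,200])*6).round())
q=np.c_[(R@np.array([[-32,-16],[32,-16]]).T).T+p[:2],[p[2]-8]*2]; print("pred edge px in d1s",((proj(s,q)-[215,180])*6).round())
```

```text
[519.29341456  -3.7519753   97.95205805] [[482.3 -17.9]
 [550.8 -11.8]]
[[486.89912094 -21.85629765]
 [550.84061894 -19.1204553 ]] [[138. 267.]
 [232. 344.]
 [283. 305.]
 [189. 229.]]
[[488.49912094 -20.90629765]
 [552.44061894 -18.1704553 ]] [[142. 267.]
 [236. 345.]
 [287. 306.]
 [192. 230.]]
pred edge px in d1s [[193. 303.]
 [290. 381.]]
```

Run:
```python
from h import *
s=optics.read_camera("scene")
crop(s,238,208,54,44,14,"pics/d2s.png")
```

```text
(no output)
```

View pics/d2s.png

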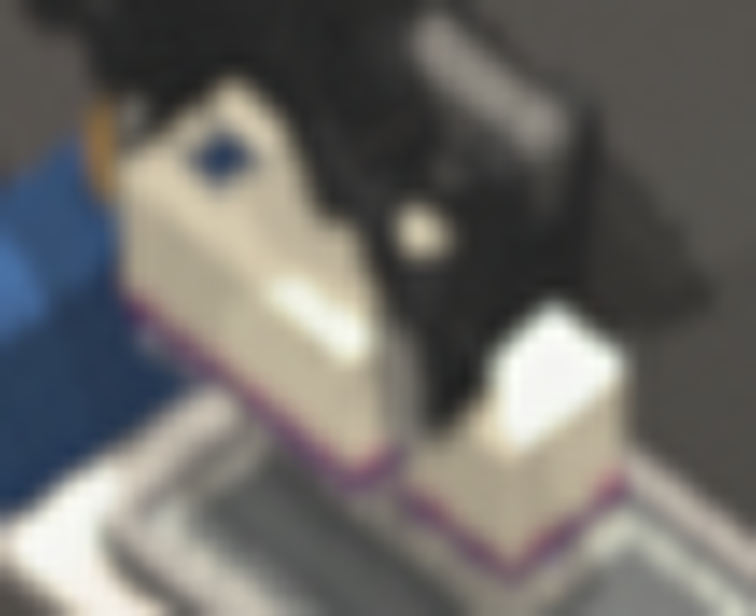

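Run:
```python
from h import *
s=optics.read_camera("scene"); p=sensors.state()["position"]; print(p)
px=lambda a,x0,y0,k:[(x/k+x0-.5*(k-1)/k,y/k+y0-.5*(k-1)/k) for x,y in a]
h=onz(s,px([(125,305),(355,488)],238,208,14),p[2]-8); print("held corners (-32,-16),(32,-16):",h.round(1))
a=onz(s,px([(510,578),(622,490)],238,208,14),30); print("a corners (14,2),(14,34)",a.round(1))
d=onz(s,px([(127,90),(424,320)],225,200,6),95); print("dowel tips",d.round(1))
print("outline2 corners outer", onz(s,px([(147,268),(240,345)],225,200,6),30).round(1))
```

```text
[519.15397485  -3.50715463  97.83340439]
held corners (-32,-16),(32,-16): [[483.5 -19.7]
 [548.  -16.7]]
a corners (14,2),(14,34) [[547.7  21.1]
 [546.2  52.5]]
dowel tips [[444.   10.5]
 [633.4  18.8]]
outline2 corners outer [[488.4 -19.3]
 [551.7 -16.7]]
```

```bash
python3 -m pendant '[[[0.1,0,-1],[0,0,0]],[[0.1,0,-1],[0,0,0]],[[0,0,-1],[0,0,0]],[[0,0,-1],[0,0,0]],[[0,0,-0.7],[0,0,0]],[[0,0,-0.5],[0,0,0]],[[0,0,-0.3],[0,0,0]],[[0,0,0],[0,0,0]],[[0,0,0],[0,0,0]]]'
python3 - <<'E'
from h import *
s=optics.read_camera("scene")
crop(s,225,200,80,75,9,"pics/d3s.png")
E
```

```text
t: 8.0
position: [521.1, -3.2, 42.6]
tool_rot: [3.141, 0.0, 1.614]
wrist_force: [-0.0, 0.9, -0.7]
grip_width: 63.3
```

View pics/d3s.png

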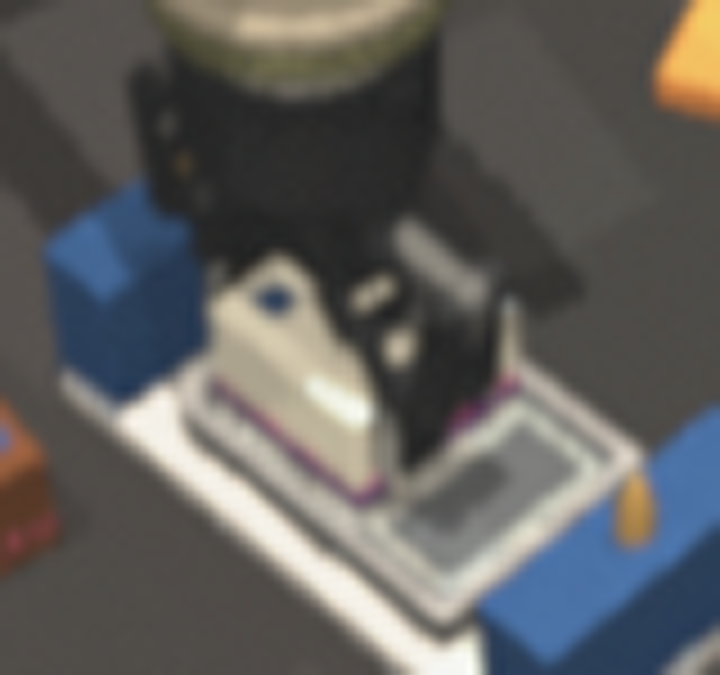

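```bash
python3 -m pendant '[[[0,0,-0.2],[0,0,0]],[[0,0,-0.15],[0,0,0]],[[0,0,0],[0,0,0]],[[0,0,0],[0,0,0]]]'
python3 - <<'E'
from h import *
s=optics.read_camera("scene"); print(sensors.state()["position"],sensors.state()["wrist_force"])
crop(s,235,220,50,45,14,"pics/d4s.png")
E
```

```text
t: 8.45
position: [520.7, -3.2, 38.8]
tool_rot: [-3.141, -0.0, 1.614]
wrist_force: [0.3, 0.1, -0.7]
grip_width: 63.5
[520.7303615   -3.19908295  38.77662608] [-0.28741333  0.03223866 -0.88111521]
```

View pics/d4s.png

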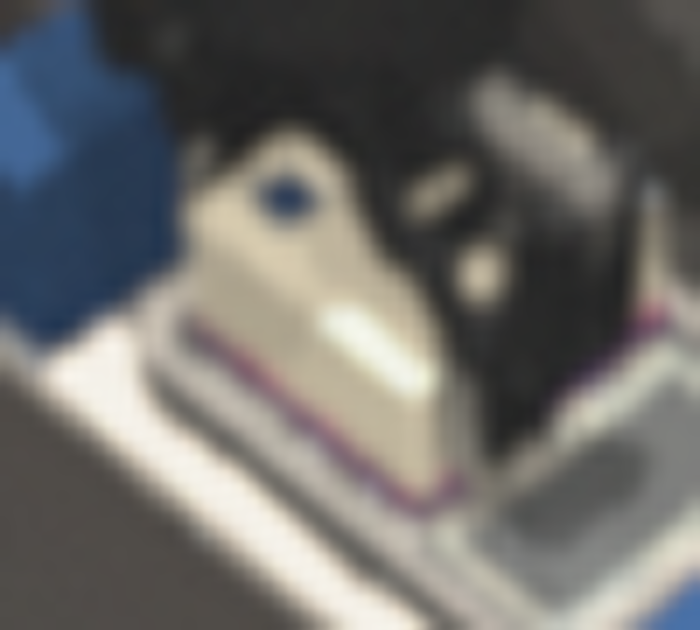

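```bash
python3 -m pendant '[[[0,0,-0.1],[0,0,0]],[[0,0,0],[0,0,0]],[[0,0,0],[0,0,0]]]'
python3 -m pendant '[[[0,0,0],[0,0,0]],[[0,0,0],[0,0,0]],[[0,0,0],[0,0,0]],[[0,0,0],[0,0,0]]]' 0.74
python3 -m pendant '[[[0,0,1],[0,0,0]],[[0,0,2],[0,0,0]],[[0,0,4],[0,0,0]],[[0,0,4],[0,0,0]],[[0,0,0],[0,0,0]],[[0,0,0],[0,0,0]]]'
python3 - <<'E'
from h import *
s=optics.read_camera("scene"); print(sensors.state()["position"],sensors.state()["wrist_force"])
crop(s,225,180,90,85,8,"pics/d5s.png")
E
```

```text
t: 8.8
position: [521.0, -3.2, 38.1]
tool_rot: [3.141, 0.0, 1.614]
wrist_force: [-0.4, 0.1, 2.4]
grip_width: 63.3
t: 9.2
position: [520.7, -3.2, 37.7]
tool_rot: [-3.142, 0.0, 1.614]
wrist_force: [0.3, 1.6, -0.1]
grip_width: 74.2
t: 9.8
position: [522.1, -3.3, 150.1]
tool_rot: [3.138, 0.001, 1.614]
wrist_force: [0.0, -0.2, -1.5]
grip_width: 74.3
[520.89481732  -3.21571157 148.29226436] [-0.67298982  0.04185246 -0.46474815]
```

View pics/d5s.png

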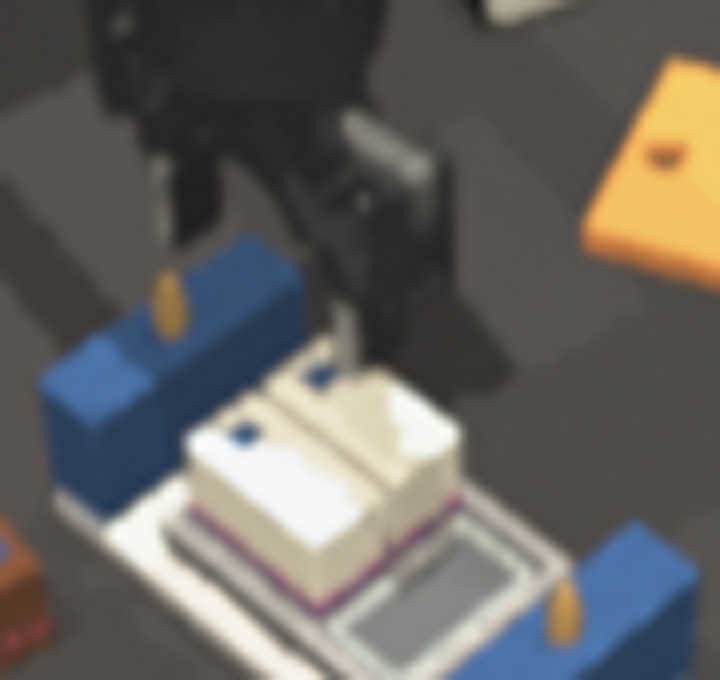

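The second carton stands in outline 2, flush beside carton_a (crop (250,500)), with a small even gap and outline 3 free. Next is carton_b.

```bash
python3 -m pendant '[[[-0.9,-2.3,0],[0,0,0.128]],[[-0.9,-2.3,0],[0,0,0.128]],[[-0.9,-2.3,0],[0,0,0.128]],[[-0.9,-2.3,0],[0,0,0.128]],[[-0.9,-2.3,0],[0,0,0.128]],[[-0.9,-2.3,0],[0,0,0.128]],[[-0.9,-2.3,0],[0,0,0.128]],[[-0.9,-2.3,0],[0,0,0.128]],[[-0.8,-2.3,0],[0,0,0.128]],[[-0.8,-2.3,0],[0,0,0.128]]]' 1 40
python3 -m pendant '[[[0,0,-2],[0,0,0]],[[0,0,-2],[0,0,0]],[[0,0,-2],[0,0,0]],[[0,0,0],[0,0,0]],[[0,0,0],[0,0,0]]]'
```

```text
t: 10.85
position: [431.2, -233.4, 146.0]
tool_rot: [3.14, -0.003, 2.899]
wrist_force: [-0.5, 0.0, -0.6]
grip_width: 85.7
t: 11.35
position: [431.7, -232.5, 86.8]
tool_rot: [3.141, -0.003, 2.894]
wrist_force: [1.1, -0.5, 1.1]
grip_width: 85.4
```

```bash
python3 -m pendant '[[[0.1,-0.1,-2],[0,0,0]],[[0,0,-2],[0,0,0]],[[0,0,-1.5],[0,0,0]],[[0,0,-1.3],[0,0,0]],[[0,0,-0.7],[0,0,0]],[[0,0,-0.4],[0,0,0]],[[0,0,0],[0,0,0]],[[0,0,0],[0,0,0]]]' 1 40
python3 - <<'E'
from h import *
s=optics.read_camera("scene")
crop(s,130,230,90,75,8,"pics/e1s.png")
E
```

```text
t: 12.15
position: [434.3, -234.5, 9.5]
tool_rot: [-3.141, 0.001, 2.894]
wrist_force: [0.3, 0.6, -0.1]
grip_width: 85.4
```

View pics/e1s.png

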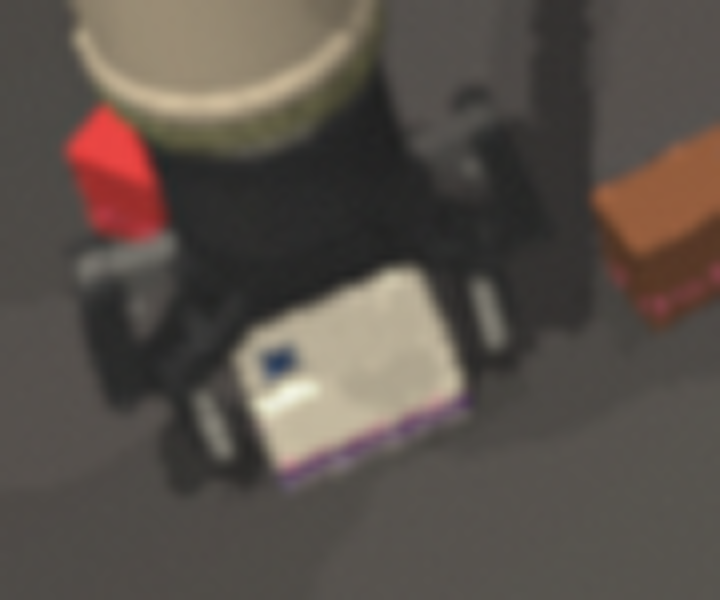

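```bash
python3 -m pendant '[[[0,0,0],[0,0,0]],[[0,0,0],[0,0,0]],[[0,0,0],[0,0,0]],[[0,0,0],[0,0,0]],[[0,0,0],[0,0,0]],[[0,0,1],[0,0,0]],[[0,0,2],[0,0,0]],[[0,0,4],[0,0,0]],[[0,0,5],[0,0,0]],[[0,0,0],[0,0,0]]]' -1 40
python3 -m pendant '[[[0.7,1.2,0],[0,0,0.03]],[[1.4,2.6,0],[0,0,0.03]],[[1.5,2.7,0],[0,0,0.03]],[[1.5,2.7,0],[0,0,0.03]],[[1.5,2.7,0],[0,0,0.03]],[[1.5,2.7,0],[0,0,0.03]],[[1.5,2.7,0],[0,0,0.03]],[[1.5,2.7,0],[0,0,0.03]],[[1.5,2.7,0],[0,0,0.03]],[[1.2,2.4,0],[0,0,0.02]]]'
python3 -m pendant '[[[0,0,-1.4],[0,0,0]],[[0,0,-1.4],[0,0,0]],[[0,0,0],[0,0,0]],[[0,0,0],[0,0,0]]]'
python3 - <<'E'
from h import *
s=optics.read_camera("scene"); print(sensors.state()["position"],sensors.state()["wrist_force"])
crop(s,235,190,80,75,10,"pics/e2s.png")
E
```

```text
t: 13.2
position: [437.6, -236.8, 137.0]
tool_rot: [-3.137, 0.011, 2.894]
wrist_force: [1.1, -1.2, 0.4]
grip_width: 63.5
t: 14.2
position: [571.0, 19.3, 126.9]
tool_rot: [3.141, -0.003, -3.096]
wrist_force: [0.2, -0.7, -0.3]
grip_width: 63.6
t: 14.6
position: [570.3, 16.2, 99.3]
tool_rot: [3.141, -0.003, -3.1]
wrist_force: [-0.3, -0.1, -1.4]
grip_width: 63.4
[571.07325963  16.12328447 100.30626027] [ 0.60630029 -0.68465595 -0.85993326]
```

View pics/e2s.png

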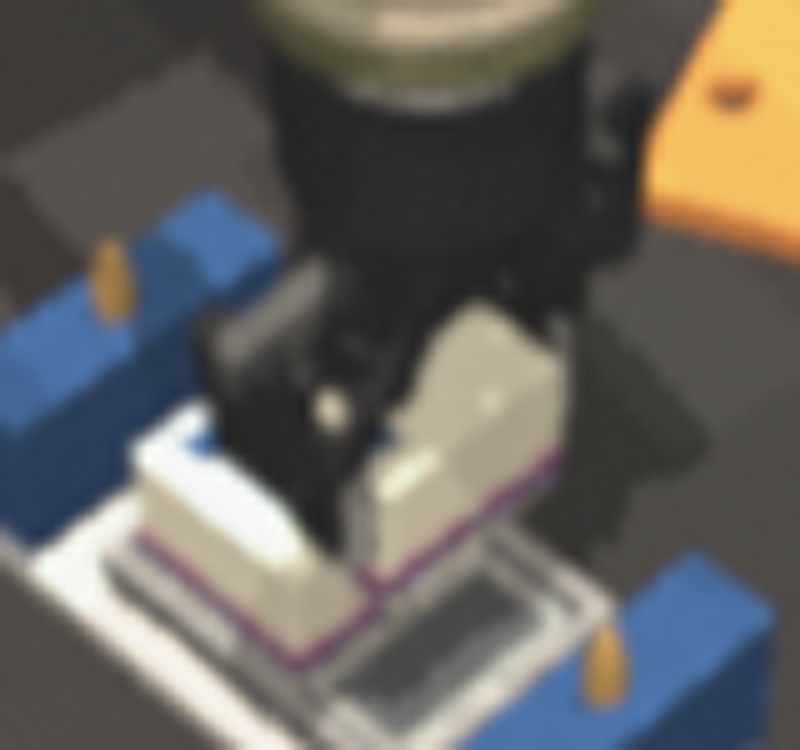

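Run:
```python
from h import *
s=optics.read_camera("scene"); p=sensors.state()["position"]; print(p)
px=lambda a,x0,y0,k:[(x/k+x0-.5*(k-1)/k,y/k+y0-.5*(k-1)/k) for x,y in a]
print("held +x edge (-y,+y):",onz(s,px([(380,592),(560,468)],235,190,10),p[2]-9.5).round(1), "bottom z",p[2]-9.5)
print("b corner (14,-34)",onz(s,px([(298,668)],235,190,10),30).round(1))
# outline3 in p_scene
print("outline3 (50,-32),(50,32)?",onz(s,px([(298,388),(398,308)],225,200,6),30).round(1))
```

```text
[571.60193997  16.12171712 100.94801741]
held +x edge (-y,+y): [[581.9 -13. ]
 [583.1  49.8]] bottom z 91.4480174088111
b corner (14,-34) [[549.3 -15.6]]
outline3 (50,-32),(50,32)? [[587.4 -13.4]
 [584.8  50.5]]
```

```bash
python3 -m pendant '[[[0.1,0.05,-0.7],[0,0,0]],[[0.1,0,-0.8],[0,0,0]],[[0,0,-1],[0,0,0]],[[0,0,-1],[0,0,0]],[[0,0,-0.9],[0,0,0]],[[0,0,-0.7],[0,0,0]],[[0,0,-0.5],[0,0,0]],[[0,0,0],[0,0,0]],[[0,0,0],[0,0,0]]]'
python3 - <<'E'
from h import *
s=optics.read_camera("scene")
crop(s,235,200,75,70,10,"pics/e3s.png")
E
```

```text
t: 15.6
position: [573.9, 17.3, 45.0]
tool_rot: [-3.142, 0.0, -3.099]
wrist_force: [0.8, 1.1, -0.6]
grip_width: 63.5
```

View pics/e3s.png

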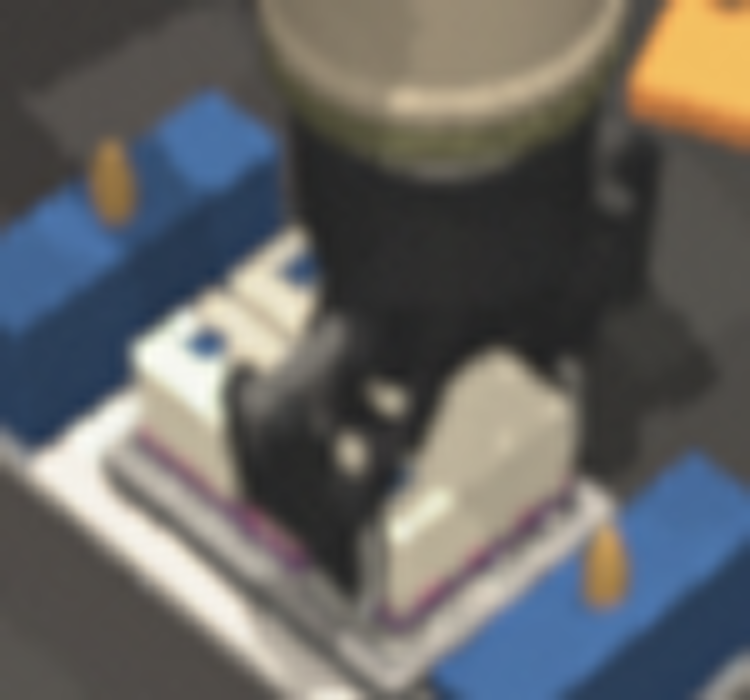

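```bash
python3 -m pendant '[[[0,0,-0.2],[0,0,0]],[[0,0,-0.2],[0,0,0]],[[0,0,-0.1],[0,0,0]],[[0,0,0],[0,0,0]],[[0,0,0],[0,0,0]]]'
python3 -m pendant '[[[0,0,-0.1],[0,0,0]],[[0,0,0],[0,0,0]],[[0,0,0],[0,0,0]]]'
python3 - <<'E'
from h import *
s=optics.read_camera("scene")
crop(s,235,200,75,70,10,"pics/e4s.png")
E
```

```text
t: 16.15
position: [573.7, 17.3, 39.8]
tool_rot: [-3.142, -0.0, -3.099]
wrist_force: [-0.5, -0.4, -0.1]
grip_width: 63.6
t: 16.45
position: [573.9, 17.3, 39.5]
tool_rot: [-3.142, 0.0, -3.099]
wrist_force: [-4.7, 0.1, 6.7]
grip_width: 63.3
```

View pics/e4s.png

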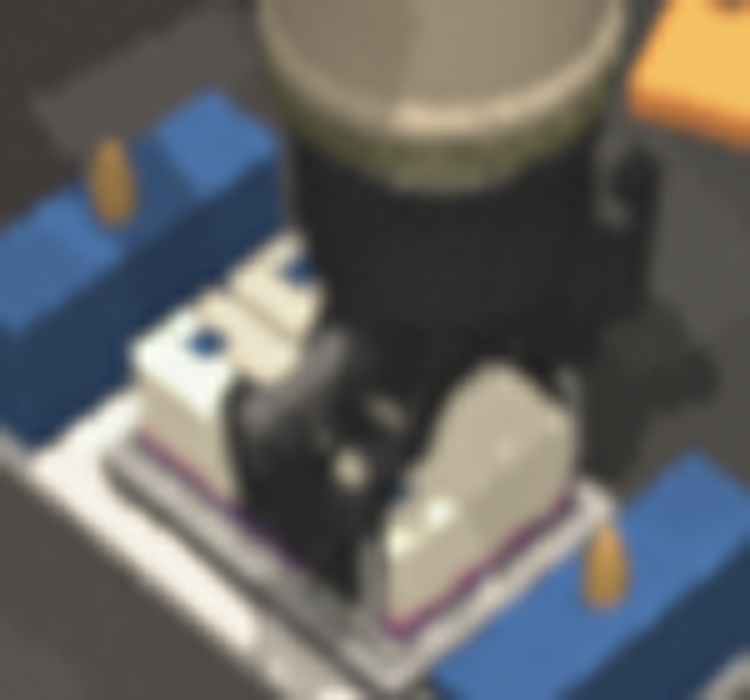

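```bash
python3 -m pendant '[[[0,0,0.15],[0,0,0]],[[-0.15,0,0],[0,0,0]],[[0,0,0],[0,0,0]],[[0,0,-0.1],[0,0,0]],[[0,0,0],[0,0,0]],[[0,0,0],[0,0,0]]]'
```

```text
t: 17.1
position: [572.3, 17.3, 39.6]
tool_rot: [-3.142, 0.0, -3.099]
wrist_force: [-1.9, 0.2, 5.0]
grip_width: 63.5
```

```bash
python3 -m pendant '[[[0,0,0],[0,0,0]],[[0,0,0],[0,0,0]],[[0,0,0],[0,0,0]],[[0,0,0],[0,0,0]]]' 0.74
python3 -m pendant '[[[0,0,1],[0,0,0]],[[0,0,2],[0,0,0]],[[0,0,4],[0,0,0]],[[0,0,5],[0,0,0]],[[0,2,0],[0,0,0.1]],[[0,4,0],[0,0,0.1]],[[0,4,0],[0,0,0.1]],[[0,4,0],[0,0,0.1]],[[0,4,0],[0,0,0]],[[0,4,0],[0,0,0]]]'
python3 - <<'E'
from h import *
s=optics.read_camera("scene");t=optics.read_camera("top"); print(sensors.state()["position"],sensors.state()["tool_rot"])
crop(s,225,190,85,80,9,"pics/e5s.png")
crop(t,265,150,90,100,6,"pics/e5t.png")
E
```

```text
t: 17.5
position: [572.2, 17.3, 39.1]
tool_rot: [3.142, -0.0, -3.099]
wrist_force: [-0.8, 0.4, 0.6]
grip_width: 74.2
t: 18.5
position: [572.2, 239.0, 160.4]
tool_rot: [-3.141, 0.001, -2.699]
wrist_force: [0.5, -0.3, 0.3]
grip_width: 74.0
[571.64866367 242.15387089 160.23947185] [ 3.14008914e+00  1.59608269e-03 -2.69506736e+00]
```

View pics/e5s.png

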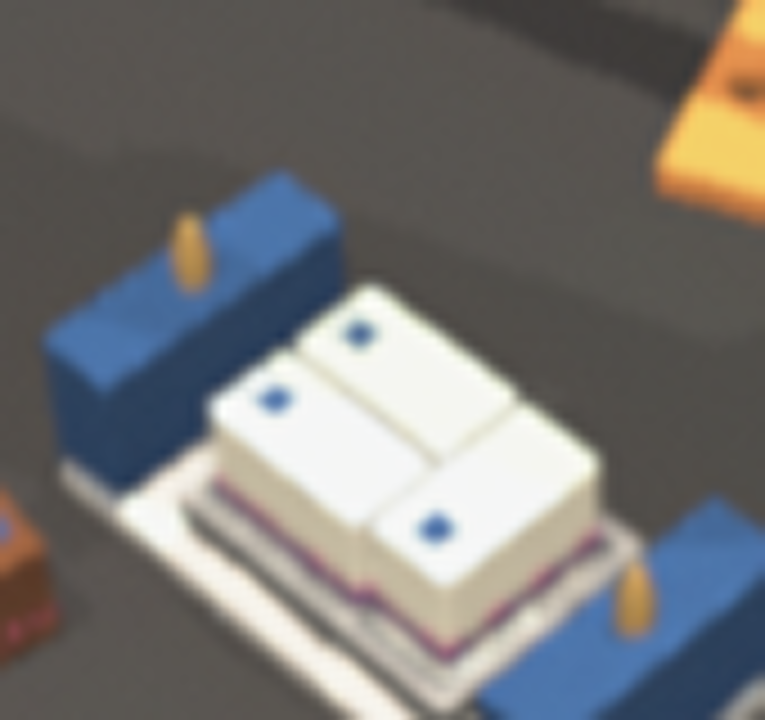

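View pics/e5t.png

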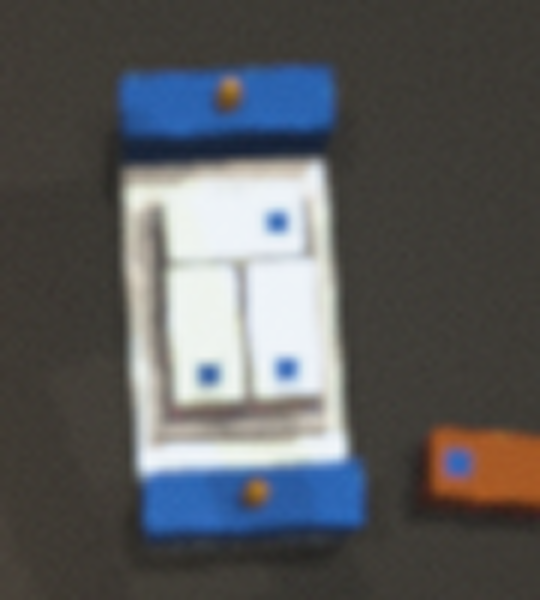

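All three cartons stand upright in their outlines. The scene crop shows their tops at (260,430), (400,370) and (490,490), and the top crop shows an even layer. A quick numeric check follows while I approach the cover.

```bash
python3 - <<'E'
from h import *
s=optics.read_camera("scene")
px=lambda a,x0,y0,k:[(x/k+x0-.5*(k-1)/k,y/k+y0-.5*(k-1)/k) for x,y in a]
th=np.radians(2.45);R=np.array([[np.cos(th),-np.sin(th)],[np.sin(th),np.cos(th)]])
d=onz(s,px([(188,216),(634,562)],225,190,9),95); ctr=d.mean(0); print("dowels",d.round(1),ctr.round(1))
for n,q in(("c3",[(365,525),(445,590),(602,465),(522,402)]),("c2",[(208,408),(360,530),(436,465),(287,350)]),("a",[(297,342),(440,462),(515,398),(370,285)])):
    w=(onz(s,px(q,225,190,9),75)-ctr)@R; print(n,w.mean(0).round(1),"edge angs",[round(float(np.degrees(np.arctan2(*(w[j]-w[i])[::-1]))),1) for i,j in((0,1),(3,2),(1,2),(0,3))])
E
python3 -m pendant '[[[-0.7,1,-2],[0,0,0]],[[-0.7,1,-2],[0,0,0]],[[-0.7,1,-2],[0,0,0]],[[-0.5,1,-1],[0,0,0]],[[0,0,0],[0,0,0]],[[0,0,0],[0,0,0]]]' 0.2 60
python3 - <<'E'
from h import *
s=optics.read_camera("scene");t=optics.read_camera("top")
crop(s,290,170,100,75,8,"pics/f1s.png");crop(t,175,155,80,95,6,"pics/f1t.png")
E
```

```text
dowels [[440.4  12.3]
 [630.8  20.3]] [535.6  16.3]
c3 [36.1 -1.6] edge angs [-0.2, -1.0, 90.3, 90.6]
c2 [-13.9 -20.4] edge angs [0.2, 0.5, 93.2, 90.3]
a [-15.3  15.2] edge angs [-1.9, -0.7, 93.1, 92.1]
t: 19.25
position: [546.9, 277.0, 90.2]
tool_rot: [-3.141, 0.001, -2.699]
wrist_force: [0.5, -0.2, 0.3]
grip_width: 51.1
```

View pics/f1s.png

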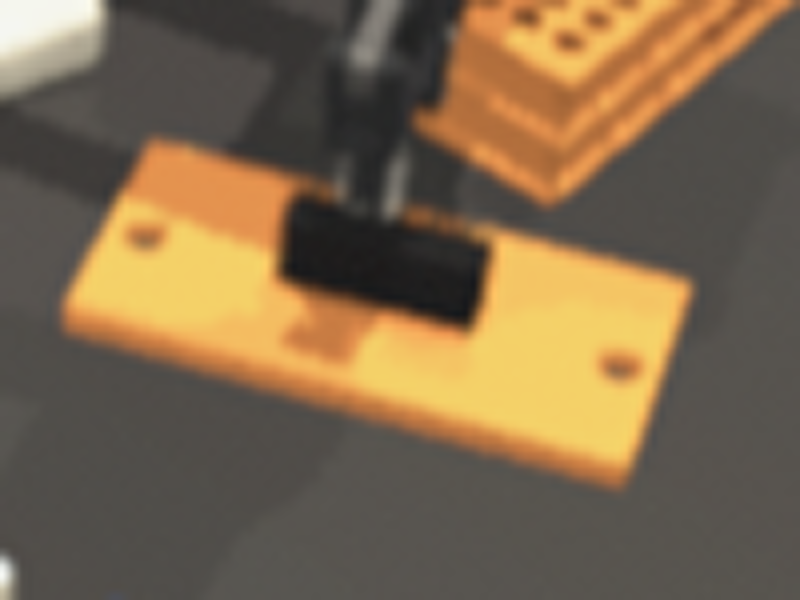

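View pics/f1t.png

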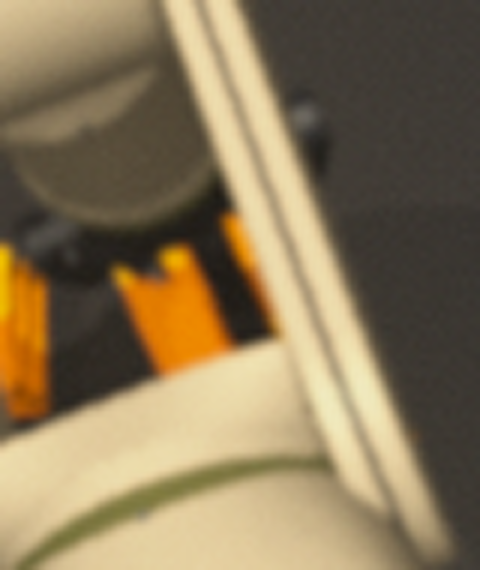

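```bash
python3 -m pendant '[[[-0.2,0.5,-1],[0,0,0]],[[0,0,-2],[0,0,0]],[[0,0,-1.5],[0,0,0]],[[0,0,-1],[0,0,0]],[[0,0,-0.8],[0,0,0]],[[0,0,-0.5],[0,0,0]],[[0,0,-0.3],[0,0,0]],[[0,0,0],[0,0,0]],[[0,0,0],[0,0,0]]]' 0.2 60
python3 - <<'E'
from h import *
s=optics.read_camera("scene")
crop(s,290,170,100,75,8,"pics/f2s.png")
E
```

```text
t: 20.25
position: [544.7, 282.5, 18.9]
tool_rot: [-3.142, 0.001, -2.699]
wrist_force: [-0.4, -0.1, 1.2]
grip_width: 51.2
```

View pics/f2s.png

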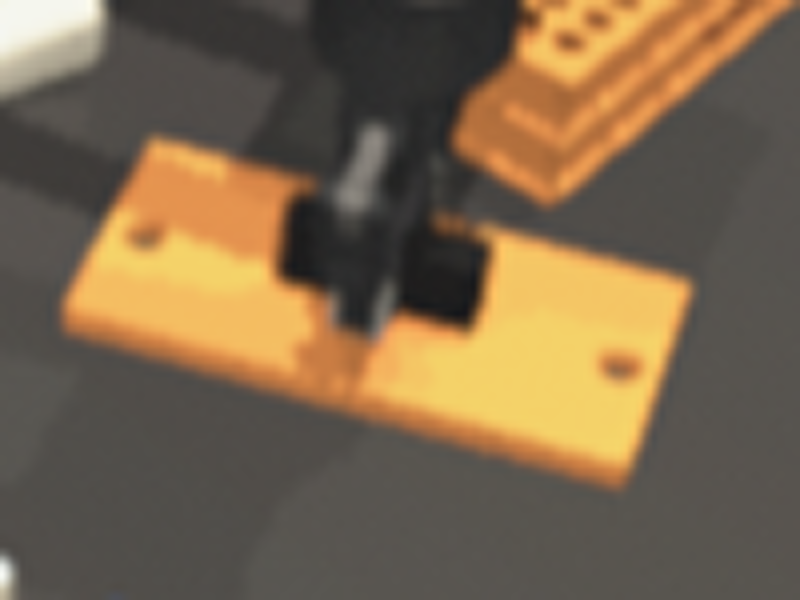

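Fingers straddle the black bar at crop (375,310), near its middle. Grip and lift.

```bash
python3 -m pendant '[[[0,0,0],[0,0,0]],[[0,0,0],[0,0,0]],[[0,0,0],[0,0,0]],[[0,0,0],[0,0,0]],[[0,0,0],[0,0,0]],[[0,0,0],[0,0,0]]]' -1 90
python3 -m pendant '[[[0,0,1],[0,0,0]],[[0,0,2],[0,0,0]],[[0,0,3],[0,0,0]],[[0,0,3],[0,0,0]],[[0,0,3],[0,0,0]],[[0,0,2],[0,0,0]],[[0,0,0],[0,0,0]],[[0,0,0],[0,0,0]]]'
python3 - <<'E'
from h import *
s=optics.read_camera("scene");t=optics.read_camera("top"); print(sensors.state()["position"],sensors.state()["torque"])
crop(s,260,120,120,100,6,"pics/f3s.png");crop(t,165,135,100,125,5,"pics/f3t.png")
E
```

```text
t: 20.9
position: [544.7, 282.5, 19.0]
tool_rot: [-3.142, 0.001, -2.699]
wrist_force: [-1.3, -0.7, 6.0]
grip_width: 18.6
t: 21.7
position: [543.9, 282.1, 157.6]
tool_rot: [-3.142, -0.001, -2.699]
wrist_force: [0.9, -0.5, -4.5]
grip_width: 18.8
[542.88927352 281.74522805 155.80944011] [0.03879269 0.01095076 0.02526607]
```

View pics/f3s.png

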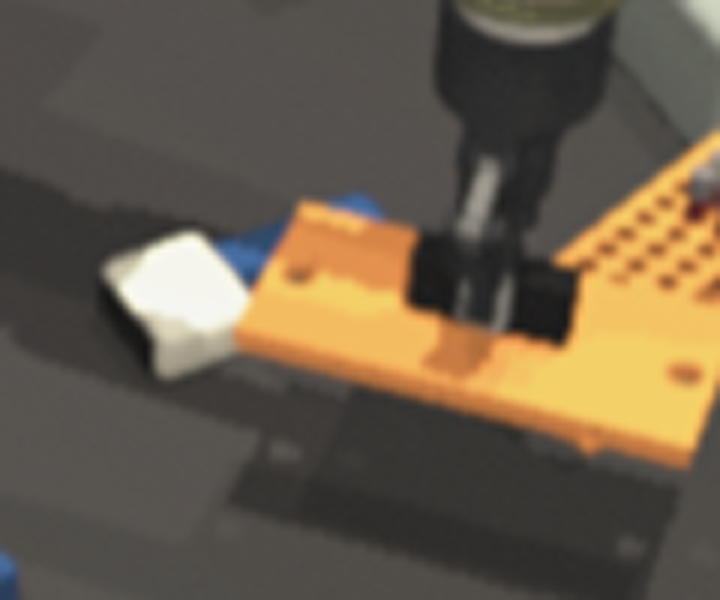

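View pics/f3t.png

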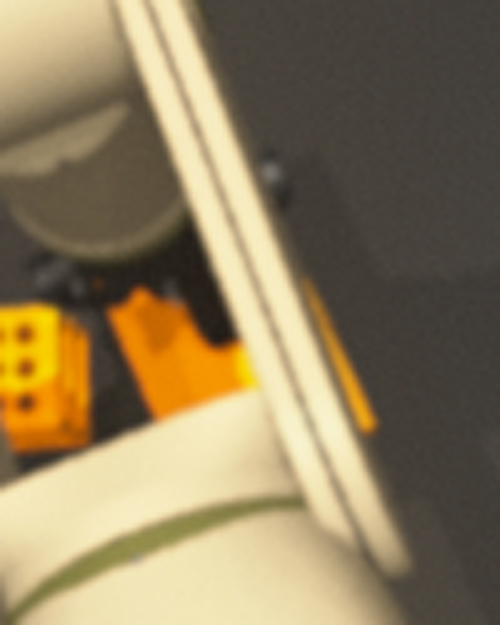

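Run:
```python
from h import *
s=optics.read_camera("scene"); p=sensors.state()["position"]
px=lambda a,x0,y0,k:[(x/k+x0-.5*(k-1)/k,y/k+y0-.5*(k-1)/k) for x,y in a]
h=onz(s,px([(298,272),(685,374)],260,120,6),p[2]-7); d=h[1]-h[0]
print(p,h.round(1),h.mean(0).round(1),np.hypot(*d),np.degrees(np.arctan2(d[1],d[0])))
```

```text
[542.84609913 281.72950597 155.68591762] [[457.6 242.2]
 [631.2 322.5]] [544.4 282.4] 191.25514329033942 24.81692281066742
```

```bash
python3 -m pendant '[[[0,-1.3,0],[0,0,-0.04]],[[0,-2.7,0],[0,0,-0.04]],[[-0.1,-3,0],[0,0,-0.04]],[[-0.1,-3,0],[0,0,-0.04]],[[-0.1,-3,0],[0,0,-0.04]],[[-0.1,-3,0],[0,0,-0.04]],[[-0.1,-3,0],[0,0,-0.04]],[[-0.1,-3,0],[0,0,-0.04]],[[0,-2.7,0],[0,0,-0.04]],[[0,-2,0],[0,0,-0.04]]]'
python3 -m pendant '[[[0,0,-1.5],[0,0,0]],[[0,0,-1.4],[0,0,0]],[[0,0,0],[0,0,0]],[[0,0,0],[0,0,0]],[[0,0,0],[0,0,0]]]'
python3 - <<'E'
from h import *
s=optics.read_camera("scene");t=optics.read_camera("top"); print(sensors.state()["position"],sensors.state()["tool_rot"])
crop(s,220,165,120,120,6,"pics/g1s.png");crop(t,260,140,100,120,6,"pics/g1t.png")
E
```

```text
t: 22.85
position: [537.3, 12.9, 157.3]
tool_rot: [-3.141, -0.002, -3.104]
wrist_force: [-0.1, 0.7, -4.4]
grip_width: 18.9
t: 23.35
position: [538.4, 16.0, 129.5]
tool_rot: [3.142, 0.0, -3.098]
wrist_force: [0.7, -1.1, -4.0]
grip_width: 18.7
[538.71656401  15.78681823 129.92975245] [-3.14148636e+00  1.04437712e-03 -3.09850865e+00]
```

View pics/g1s.png

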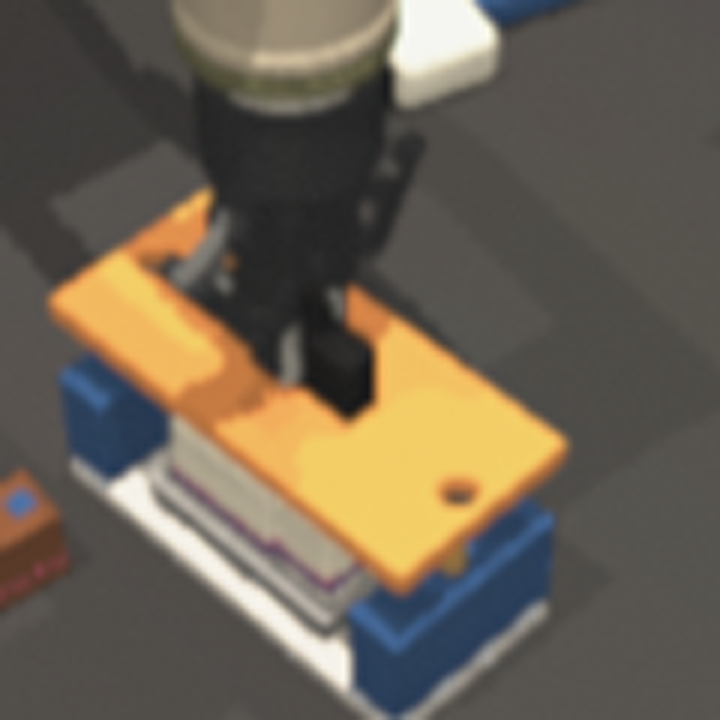

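View pics/g1t.png

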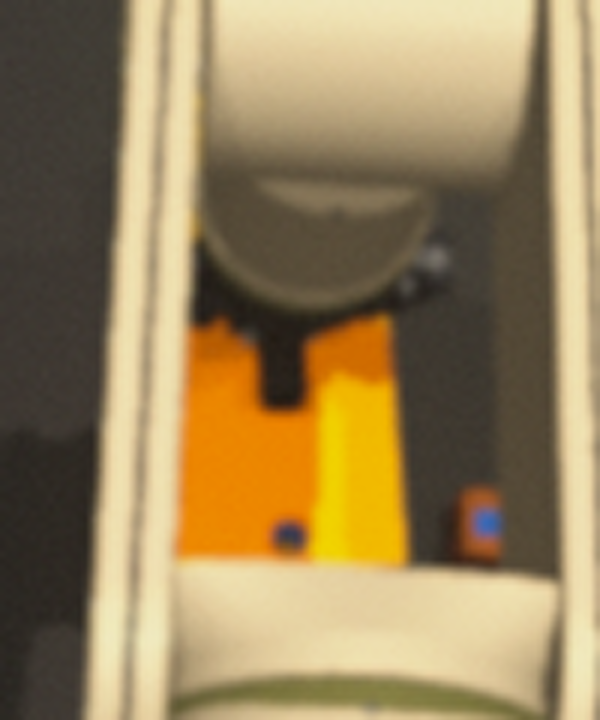

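Run:
```python
from h import *
s=optics.read_camera("scene");t=optics.read_camera("top"); p=sensors.state()["position"]
px=lambda a,x0,y0,k:[(x/k+x0-.5*(k-1)/k,y/k+y0-.5*(k-1)/k) for x,y in a]
print(p)
print("hole2 scene",onz(s,px([(460,491)],220,165,6),p[2]-7).round(1),"hole1 top",onz(t,px([(290,534)],260,140,6),p[2]-7).round(1))
print("cover corner scene (110,-50)",onz(s,px([(400,580)],220,165,6),p[2]-7).round(1),"(110,50)",onz(s,px([(568,437)],220,165,6),p[2]-7).round(1))
crop(s,280,235,40,36,18,"pics/g2s.png"); crop(t,295,222,24,20,30,"pics/g2t.png")
```

```text
[538.67406843  15.61452088 129.92623054]
hole2 scene [[635.6  19.4]] hole1 top [[445.  13.]]
cover corner scene (110,-50) [[652.3 -30.2]] (110,50) [[645.5  73.3]]
```

View pics/g2s.png

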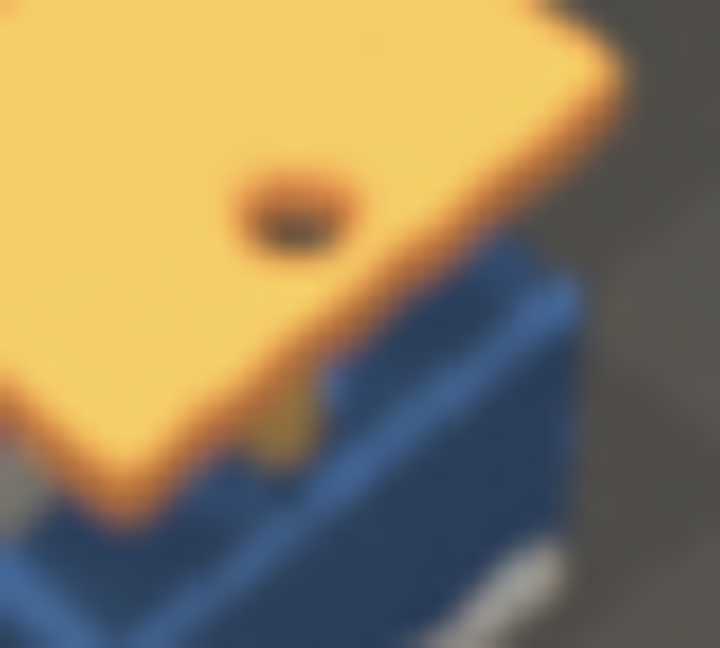

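View pics/g2t.png

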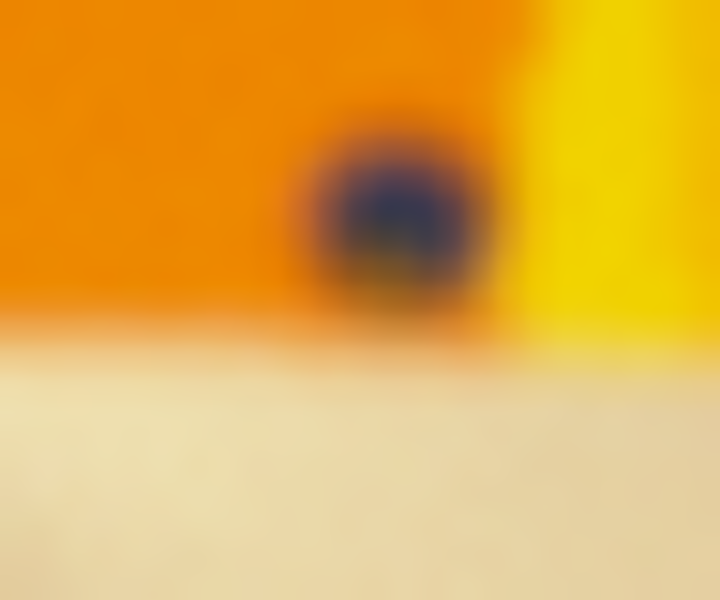

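```bash
python3 -m pendant '[[[-0.15,-0.04,0],[0,0,0]],[[-0.1,-0.03,-0.5],[0,0,0]],[[0,0,-0.5],[0,0,0]],[[0,0,-0.5],[0,0,0]],[[0,0,-0.5],[0,0,0]],[[0,0,0],[0,0,0]],[[0,0,0],[0,0,0]]]'
python3 - <<'E'
from h import *
s=optics.read_camera("scene");t=optics.read_camera("top"); print(sensors.state()["position"],sensors.state()["wrist_force"])
crop(s,220,180,105,100,7,"pics/g3s.png"); crop(t,290,212,34,30,20,"pics/g3t.png")
E
```

```text
t: 24.25
position: [535.6, 14.6, 109.0]
tool_rot: [3.142, -0.001, -3.099]
wrist_force: [0.3, -0.4, -3.5]
grip_width: 18.6
[535.97249614  14.58564981 109.51006087] [ 1.19173155 -0.52719976 -3.81294872]
```

View pics/g3s.png

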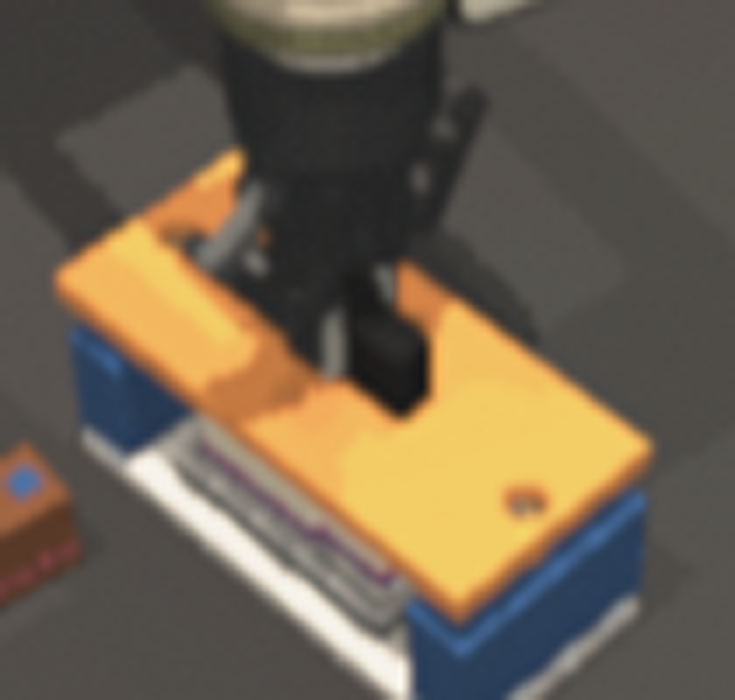

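View pics/g3t.png

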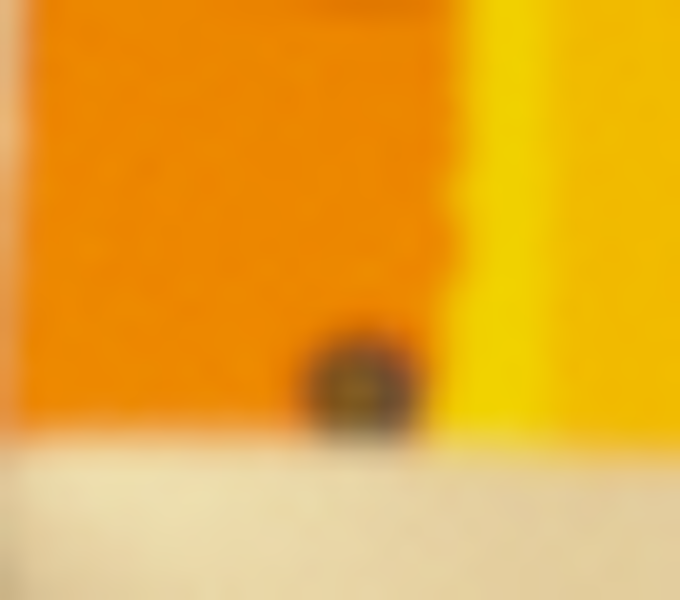

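Through hole 1 (top crop (360,385)) the brass tip sits centred. Lowering.

```bash
python3 -m pendant '[[[0,0,-0.3],[0,0,0]],[[0,0,-0.3],[0,0,0]],[[0,0,-0.2],[0,0,0]],[[0,0,0],[0,0,0]],[[0,0,0],[0,0,0]]]'
python3 -m pendant '[[[0,0,-0.2],[0,0,0]],[[0,0,-0.2],[0,0,0]],[[0,0,0],[0,0,0]],[[0,0,0],[0,0,0]]]'
```

```text
t: 24.85
position: [535.7, 14.6, 101.2]
tool_rot: [-3.142, -0.0, -3.099]
wrist_force: [0.5, 0.6, -4.1]
grip_width: 18.6
t: 25.25
position: [535.6, 14.6, 97.2]
tool_rot: [3.142, -0.0, -3.099]
wrist_force: [0.1, 0.2, -4.1]
grip_width: 18.4
```

```bash
python3 -m pendant '[[[0,0,-0.15],[0,0,0]],[[0,0,-0.15],[0,0,0]],[[0,0,0],[0,0,0]],[[0,0,0],[0,0,0]]]'
python3 -m pendant '[[[0,0,-0.1],[0,0,0]],[[0,0,0],[0,0,0]],[[0,0,0],[0,0,0]]]'
python3 - <<'E'
from h import *
s=optics.read_camera("scene"); print(sensors.state()["position"],sensors.state()["wrist_force"],sensors.state()["torque"])
crop(s,220,180,105,100,7,"pics/g4s.png")
E
```

```text
t: 25.65
position: [535.7, 14.6, 94.2]
tool_rot: [3.142, -0.0, -3.099]
wrist_force: [0.0, 0.0, -4.2]
grip_width: 18.7
t: 25.95
position: [536.0, 14.6, 94.0]
tool_rot: [-3.142, 0.001, -3.099]
wrist_force: [-3.9, 0.2, 4.0]
grip_width: 18.6
[536.03295615  14.57059539  93.94993804] [-3.72273284  0.01607404  4.56388434] [0.11086354 0.53092157 0.02484558]
```

View pics/g4s.png

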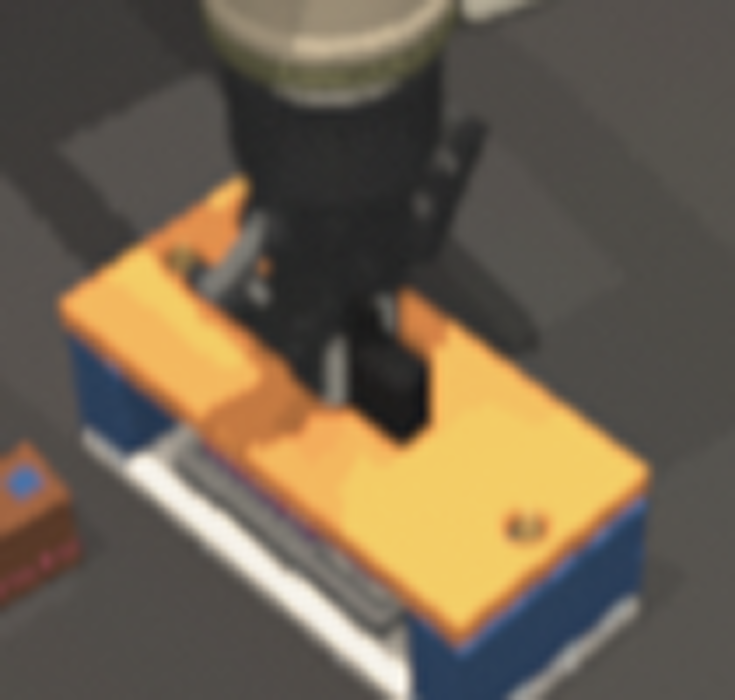

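```bash
python3 -m pendant '[[[0,0,-0.1],[0,0,0]],[[0,0,0],[0,0,0]],[[0,0,0],[0,0,0]]]'
python3 -m pendant '[[[0,0,-0.1],[0,0,0]],[[0,0,0],[0,0,0]],[[0,0,0],[0,0,0]]]'
python3 -m pendant '[[[0,0,-0.1],[0,0,0]],[[0,0,0],[0,0,0]],[[0,0,0],[0,0,0]]]'
```

```text
t: 26.3
position: [536.0, 14.6, 92.9]
tool_rot: [-3.141, 0.001, -3.099]
wrist_force: [-3.6, -0.7, 4.8]
grip_width: 18.5
t: 26.6
position: [536.0, 14.6, 92.0]
tool_rot: [-3.142, 0.001, -3.099]
wrist_force: [-4.8, 0.4, 6.1]
grip_width: 18.8
t: 26.9
position: [536.1, 14.6, 91.1]
tool_rot: [-3.141, 0.001, -3.099]
wrist_force: [-4.3, -0.2, 7.2]
grip_width: 19.1
```

```bash
python3 -m pendant '[[[0,0,-0.1],[0,0,0]],[[0,0,0],[0,0,0]],[[0,0,0],[0,0,0]]]'
python3 -m pendant '[[[0,0,-0.1],[0,0,0]],[[0,0,0],[0,0,0]],[[0,0,0],[0,0,0]]]'
```

```text
t: 27.2
position: [536.1, 14.6, 90.2]
tool_rot: [-3.141, 0.001, -3.099]
wrist_force: [-5.7, 0.3, 8.5]
grip_width: 18.8
t: 27.5
position: [536.1, 14.6, 89.9]
tool_rot: [-3.141, 0.001, -3.099]
wrist_force: [-8.8, 0.6, 13.5]
grip_width: 18.8
```

```bash
python3 -m pendant '[[[0,0,-0.05],[0,0,0]],[[0,0,0],[0,0,0]],[[0,0,0],[0,0,0]],[[0,0,0],[0,0,0]]]'
python3 - <<'E'
from h import *
s=optics.read_camera("scene");t=optics.read_camera("top"); S=sensors.state(); print(S["position"],S["wrist_force"],S["torque"])
crop(s,220,180,105,100,7,"pics/g5s.png"); crop(t,260,140,100,120,5,"pics/g5t.png")
E
```

```text
t: 27.9
position: [536.1, 14.6, 89.9]
tool_rot: [-3.141, 0.001, -3.099]
wrist_force: [-12.1, 0.1, 18.3]
grip_width: 19.2
[536.11318853  14.60180873  89.89799968] [-11.2353431    0.13633127  18.79223373] [0.07919346 1.78870057 0.01004722]
```

View pics/g5s.png

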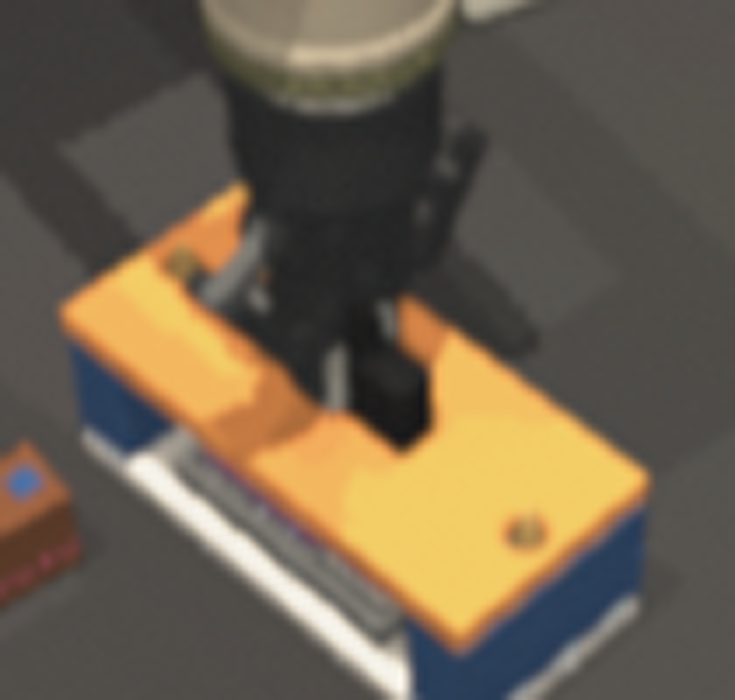

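View pics/g5t.png

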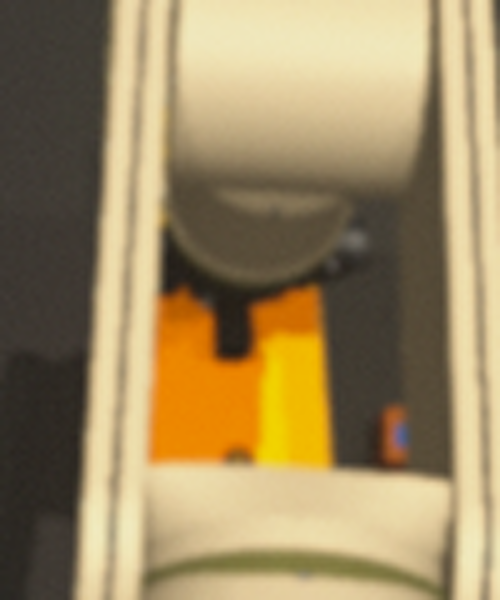

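The cover sits flush on both blue blocks. Brass shows in both holes at scene crop (182,265) and (525,532), and z stopped at 89.9 mm while the force rose, so it has reached the hard stop. Handing in.

Run:
```python
from workcell import arm
print(arm.close_job())
```

```text
the job is handed in; nothing more can be done
None
```

I stood the two white cartons in the empty outlines, carton_c in place2 and carton_b crosswise in place3. I then fitted the orange cover onto both dowels, pressed it closed and handed in at about 28 s, still gripping and pushing. The hand-in gives no verdict.

**Layer:** measured from carton_a, both cartons came out within about 2 mm and 3° of nominal, before the cover went on. A direct measurement against the dowel tips put all three cartons, including carton_a, about 3 mm off. I took that as a camera or reading bias, because carton_a is given as within 1 mm.

**Cover:**
- It went over the dowels with no side force, and brass shows in both holes.
- The push rose from about 4 to 8.5 N over some 4 mm of travel, then the cover stopped hard at TCP z = 89.9 mm, which fits flush and about 4 mm of platen travel.
- The last reading was about 19 N down, and both ends look flush in the scene picture.
- A sideways force of about -11 N in x remained at the end. I took it for arm deflection under the push, because the same sign showed when I set down carton_b.

**Bystanders:** the rack, jar, scanner and the look-alikes were not touched.

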